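# Load the keyed vial carousels under a swing-out reader head

## Robot

A 6-joint arm with a two-finger parallel gripper is mounted at the origin on the work surface. World frame = base frame: x ahead of the robot, y to its left, z up, the work surface at z = 0. Lengths are in m, angles in rad, forces in N, time in s.
With the tool pointing down it reaches from about 0.35 to 0.85 m from the base axis. Payload 8.1 kg.
Tool frame: the origin (TCP) lies midway between the tips of the shut fingers; the grasp point (between the pads) lies 19 mm behind it; z points along the fingers, y is the line along which they close (so a half turn about z gives the same grasp; the last joint's range is limited). The gripper opens to 85 mm and grips with 20 to 120 N. Pads are 22 mm wide; open, the fingers measure 114 mm over their backs; the gripper's body (76 mm by 85 mm) begins 54 mm behind the grasp point. The pads swing forward as they close: fully open they stand 13 mm farther back than shut.
Start: joints at [1.255, 0.13, 1.488, -0, 1.523, -0.085], TCP at [0.137, 0.584, 0.231] pointing down, gripper open.
Joint ranges: [-2.96, 2.96], [-0.89, 2.26], [0.02, 2.5], [-1.34, 4.48], [0, 2.73], [-2.66, 2.66]. Speed limits (rad/s): [2.39, 2.39, 2.79, 3.14, 3.14, 3.14].

## Interface

Orientations are given as a rotation vector (axis times angle).
In Python, from rig import robot gives the robot as it stands.
- The arm moves only by the tool jog_arm, never from a script. Its argument "targets" is a list of rows, each a list of 3 entries, a list of its own where there are three numbers: the shift along the tool's x, y, z as a fraction of full scale, then the turn, a rotation vector about the tool's x, y, z as a fraction of full scale, then the closure, from 0 (fully open) to 1 (shut). In form: [[[tx, ty, tz], [ax, ay, az], hand], ...]. A call has 1 to 20 rows; each row is the pose to reach, as a shift and turn from the pose commanded when the call began, along the tool's axes at that moment; what a row does not reach only later rows make up. Full scale, the value 1, is 0.25 m for a shift and 2 rad for a turn. A row lasts 1/12 s, in which the tool goes at most 41.7 mm and 7.16 degrees, less where a joint would pass 70% of its speed; a pose out of reach is approached as far as the arm can. A call with a number of a shift or a turn outside -1 to 1 is refused whole. A call with a gripper value outside its range is refused whole. The fingers move at their own pace and stop on an object; "squeeze" is the grip in N (left out, the last holds). Time passes only in rows, so rows that repeat a pose let the fingers close. It gives the time, the measured TCP pose, the force, the opening and the grip force at its end, in the units of the state.
- robot.state(): the state, without advancing time (a new reading comes with each control period).
- robot.camera(name): name is "scene" or "top" or "wrist"; returns a dict with "pixels" (384x512x3 uint8, blue, green, red), "K" (3x3 intrinsics, pixels), "k1" (the pictures are not rectified: a ray, as slopes to the right and down, at radius r is drawn at 1 + k1 r^2 times it, then the intrinsics apply), "R" (3x3) and "t" (3): a world point X has camera coordinates R X + t. Camera axes: x right, y down, z forward; pixel columns grow to the right and rows downward; lengths in m; the calibration is good to about 2 mm. A picture is of the moment at which its call begins. There is no depth.
- robot.finish_job(): hands the job in; it is judged then, once.
The state is a dict: "clock": time; "joint_pos": joint angles; "qvel": joint speeds; "tau": joint torques, N m; "tcp_pos": TCP position; "ee_rot": TCP orientation; "ft_force": force on the tool from outside, world axes, zero at the start; "moment": the same for the moment, N m; "grip_width": opening from 0.0 (shut) to 1.0 (fully open); "grasp_force": force on a finger pad.
Only numpy, scipy, OpenCV 4.12 (cv2) and the standard library are available. Lean on these libraries where they do the work, as an engineer would, in place of code of your own. Each camera call takes 0.05 s, during which the arm holds its last target. There are 200 camera calls.

## Task

Raise the plunger, swing the reader head out to its park notch (red mark) and let the plunger drop home there; then put every vial carousel that is lying on the bench onto the station of its own colour, turned so that its keyway (under the black mark) meets the brass key and it drops fully home. When all are on, swing the head back to the working notch over the yellow station, plunger home again, and leave the jar, beaker and tip box where they are.

Things in the scene. Friction and masses are not known exactly. Their poses are not given: they have to be found in the camera images.
- head (a joint): Reader head: white swing arm, grey block at its end, turning on a vertical pivot 58 to 76 mm above the bench, reaching 152 mm from the pivot. rad: 0 = working notch (over the yellow station), grows clockwise from above, 1.30 = park notch (past the green station, red mark on the index plate). Locked in a notch (play 0.02) while the plunger is home, turns easily while it is raised.
- plunger (a joint): Sprung index plunger on the head, m raised: 0 = home in a notch, about 0.011 = pin resting on the index plate between notches, 0.022 = end stop. Raise it 0.013 or more to turn the head. A spring drives it down with 4 N at 0, 8 N at 0.02; let go over a notch (within 3 mm) it drops home.
- knob (a point): Middle of the plunger's round upright knob (black, red top; 24 to 26 mm diameter, 25 mm high). It rides on the head arm 85 mm from the pivot and goes round with it. With the plunger home this point is 90 mm above the bench and the knob's underside 8 mm above the arm's top face. x axis from knob to pivot, z up.
- pivot (a point): Point on the head's pivot axis, level with the middle of the knob when the plunger is home. Its axes are those of the deck (grey slab about 260 x 390 mm, 16 mm thick, fixed to the bench at a varying place and yaw), z up. At head angle q the knob is 85 mm away along (-cos q, sin q, 0) of these axes.
- seat_red (a point): Red station (far right one seen from the robot), fixed: red seat disc, 80 mm diameter, top 20 mm above the bench; upright steel shaft 22 mm diameter, 22 mm tall above the disc, tip tapered to 12 mm; brass key 7 mm wide on one side of it, out to 19 mm from the axis, 11.5 mm tall above the disc. Point: centre of the disc's top; x axis towards the key (yaw varies), z up.
- grip_red (a point): Red carousel, loose, about 160 g, may be absent: disc 70 mm wide, 30 high, with white grip bar on top, 44 long x 14 thick x 30 high. Blind bore below: 25 mm wide, 24 deep, a 10 mm keyway under the black edge mark. Point: centre of the bar, 45 mm above the underside; x along the bar to the keyway, z up. Out of line with the key it stays 11.5 mm too high.
- seat_blue (a point): Blue station (right one seen from the robot), fixed: blue seat disc, 80 mm diameter, top 20 mm above the bench; upright steel shaft 22 mm diameter, 22 mm tall above the disc, tip tapered to 12 mm; brass key 7 mm wide on one side of it, out to 19 mm from the axis, 11.5 mm tall above the disc. Point: centre of the disc's top; x axis towards the key (yaw varies), z up.
- grip_blue (a point): Blue carousel, loose, about 160 g, may be absent: disc 70 mm wide, 30 high, with white grip bar on top, 44 long x 14 thick x 30 high. Blind bore below: 25 mm wide, 24 deep, a 10 mm keyway under the black edge mark. Point: centre of the bar, 45 mm above the underside; x along the bar to the keyway, z up. Out of line with the key it stays 11.5 mm too high.
- seat_yellow (a point): Yellow station (middle one seen from the robot), fixed: yellow seat disc, 80 mm diameter, top 20 mm above the bench; upright steel shaft 22 mm diameter, 22 mm tall above the disc, tip tapered to 12 mm; brass key 7 mm wide on one side of it, out to 19 mm from the axis, 11.5 mm tall above the disc. Point: centre of the disc's top; x axis towards the key (yaw varies), z up.
- grip_yellow (a point): Yellow carousel, loose, about 160 g, may be absent: disc 70 mm wide, 30 high, with white grip bar on top, 44 long x 14 thick x 30 high. Blind bore below: 25 mm wide, 24 deep, a 10 mm keyway under the black edge mark. Point: centre of the bar, 45 mm above the underside; x along the bar to the keyway, z up. Out of line with the key it stays 11.5 mm too high.
- seat_green (a point): Green station (left one seen from the robot), fixed: green seat disc, 80 mm diameter, top 20 mm above the bench; upright steel shaft 22 mm diameter, 22 mm tall above the disc, tip tapered to 12 mm; brass key 7 mm wide on one side of it, out to 19 mm from the axis, 11.5 mm tall above the disc. Point: centre of the disc's top; x axis towards the key (yaw varies), z up.
- grip_green (a point): Green carousel, loose, about 160 g, may be absent: disc 70 mm wide, 30 high, with white grip bar on top, 44 long x 14 thick x 30 high. Blind bore below: 25 mm wide, 24 deep, a 10 mm keyway under the black edge mark. Point: centre of the bar, 45 mm above the underside; x along the bar to the keyway, z up. Out of line with the key it stays 11.5 mm too high.
- jar: White jar with black lid, 60 mm diameter, 80 mm tall, bystander; origin at the centre of its underside.
- beaker: Glass beaker, 72 mm diameter, 90 mm tall, bystander; origin at the centre of its underside.
- tip_box: Blue pipette tip box, 90 x 120 x 55 mm, bystander; origin at the centre of its underside.
Things that resemble listed ones, but are neither listed nor needed, are in the scene too. Several things look just like the part that bears grip_yellow: the one meant starts nearest to the robot's base.

How it is judged:
On the way, in this order (a step that is already met when the one before it is completed fails the run):
1. the reader head is in its park notch with the plunger home (value of joint head between 1.25 and 1.35 rad and value of joint plunger below 0.003 m), for 0.2 s.
2. every carousel present is seated on the station of its colour, keyed and fully down, with the head still parked (horizontal distance between grip_red and seat_red below 0.004 m and z of grip_red in the frame of seat_red below 0.049 m and angle between each of grip_red, grip_blue, grip_yellow, grip_green's own z axis and vertical below 0.08 rad and angle between the x axis of grip_red and the x axis of seat_red, either way round below 0.2 rad and horizontal distance between grip_blue and seat_blue below 0.004 m and z of grip_blue in the frame of seat_blue below 0.049 m and angle between the x axis of grip_blue and the x axis of seat_blue, either way round below 0.2 rad and horizontal distance between grip_yellow and seat_yellow below 0.004 m and z of grip_yellow in the frame of seat_yellow below 0.049 m and angle between the x axis of grip_yellow and the x axis of seat_yellow, either way round below 0.2 rad and horizontal distance between grip_green and seat_green below 0.004 m and z of grip_green in the frame of seat_green below 0.049 m and angle between the x axis of grip_green and the x axis of seat_green, either way round below 0.2 rad and value of joint head above 1.2 rad), for 0.2 s.
3. the reader head is back in its working notch with the plunger home (value of joint head between -0.05 and 0.05 rad and value of joint plunger below 0.003 m), for 0.2 s.
At the end, for the whole second after the job is handed in: The head is at 0 (within 0.05 rad) with the plunger home (under 3 mm); every carousel present is at rest on the station of its own colour, within 4 mm of the axis, its grip bar's centre less than 49 mm above the seat disc (45 when seated), within 0.08 rad of upright and 0.2 rad of the key (all of step 3 and horizontal distance between grip_red and seat_red below 0.004 m and z of grip_red in the frame of seat_red below 0.049 m and angle between each of grip_red, grip_blue, grip_yellow, grip_green's own z axis and vertical below 0.08 rad and angle between the x axis of grip_red and the x axis of seat_red, either way round below 0.2 rad and horizontal distance between grip_blue and seat_blue below 0.004 m and z of grip_blue in the frame of seat_blue below 0.049 m and angle between the x axis of grip_blue and the x axis of seat_blue, either way round below 0.2 rad and horizontal distance between grip_yellow and seat_yellow below 0.004 m and z of grip_yellow in the frame of seat_yellow below 0.049 m and angle between the x axis of grip_yellow and the x axis of seat_yellow, either way round below 0.2 rad and horizontal distance between grip_green and seat_green below 0.004 m and z of grip_green in the frame of seat_green below 0.049 m and angle between the x axis of grip_green and the x axis of seat_green, either way round below 0.2 rad and linear speed of each of carousel_red, carousel_blue, carousel_yellow, carousel_green below 0.02 m/s); the robot touches nothing.
It fails at once if the jar is pushed more than 3 cm away or tipped over (distance of jar from where it was at the start of the episode above 0.03 m or angle between jar's own z axis and vertical above 0.5 rad).
It fails at once if the beaker is pushed more than 3 cm away or tipped over (distance of beaker from where it was at the start of the episode above 0.03 m or angle between beaker's own z axis and vertical above 0.5 rad).
It fails at once if the tip box is pushed more than 3 cm away or tipped over (distance of tip_box from where it was at the start of the episode above 0.03 m or angle between tip_box's own z axis and vertical above 0.5 rad).
Of carousel_red, carousel_blue, carousel_yellow, carousel_green only 3 to 4 are there at a start; the rules pass over those that are not, and their reading is None.
At some moment in a run one of carousel_red, carousel_blue, carousel_yellow, carousel_green may be knocked a few centimetres aside while the robot is not near it.
Once in a run the grip may slacken for a moment while it holds something.
It also fails if it takes over 210 s, if anything falls off the work surface, if the arm or the gripper's body presses on something with over 40 N, if the wrist force passes 120 N, or if a joint passes its speed limit or range.

## Working session

There is one attempt and no reset: what is moved stays moved. The work goes in short steps, Python scripts to look and compute and a tool call to move; the robot and the scene stay as the last step left them, time stands still between calls to the robot, and variables do not carry over. Pictures are saved under pics/ and viewed, at most 14 in all, crops included, and the job is handed in when it is done.

Besides the shell and the picture viewer there is one more tool, called after "Request:" by a JSON object that holds its "name" and its "arguments". jog_arm: Moves the arm, as the interface text tells. Shift numbers are shares of 0.25 m and turn numbers shares of 2 rad, none past 1 either way. Its arguments: {"type":"object","properties":{"targets":{"type":"array"},"squeeze":{"type":"number"}},"required":["targets"]}

```bash
mkdir -p pics; ls; cat > h.py <<'E'
import numpy as np, cv2, sys
from scipy.spatial.transform import Rotation as Ro
from rig import robot
def snap(name,f=None):
    c=robot.camera(name); 
    if f: cv2.imwrite('pics/'+f,c['pixels'])
    return c
def px2w(c,u,v,z):
    K=c['K'];k=c['k1']; d=np.array([(u-K[0][2])/K[0][0],(v-K[1][2])/K[1][1]]);s=d.copy()
    for _ in range(30): s=d/(1+k*(s@s))
    R=np.array(c['R']);t=np.array(c['t']);o=-R.T@t;r=R.T@np.array([s[0],s[1],1.])
    return o+r*(z-o[2])/r[2]
def w2px(c,X):
    p=np.array(c['R'])@np.array(X)+np.array(c['t']);s=p[:2]/p[2];s=s*(1+c['k1']*(s@s));K=c['K']
    return np.array([K[0][0]*s[0]+K[0][2],K[1][1]*s[1]+K[1][2]])
E
python3 - <<'E'
from h import *
a=snap('top');b=snap('scene')
np.save('top.npy',a,allow_pickle=True);np.save('scene.npy',b,allow_pickle=True)
cv2.imwrite('pics/t0.png',cv2.resize(a['pixels'],(800,600),interpolation=2));cv2.imwrite('pics/s0.png',cv2.resize(b['pixels'],(800,600),interpolation=2))
print(robot.state()); print(a['K'],a['k1'],a['R'],a['t'])
E
```

```text
pics
{'clock': 0.1, 'joint_pos': array([ 1.25460417e+00,  1.31117777e-01,  1.48916444e+00, -2.51612659e-06,
        1.52299193e+00, -8.54046894e-02]), 'qvel': array([ 0.00014758, -0.00198529, -0.0018322 , -0.00075903, -0.00106671,
       -0.00051465]), 'tau': array([ 1.11216690e-03, -5.70947242e+01, -5.01944375e+01, -1.69861464e-04,
        7.95922737e-03, -3.16237958e-05]), 'tcp_pos': array([0.13707526, 0.58362812, 0.23033339]), 'ee_rot': array([-3.61677462e-01, -3.12036784e+00,  2.58872985e-03]), 'ft_force': array([-0.12428331, -0.67066177, -0.2149645 ]), 'moment': array([0.05187355, 0.01511266, 0.00924854]), 'grasp_force': 0.0, 'grip_width': 1.0003710432010644}
[[356.57671133   0.         256.92574347]
 [  0.         356.57671133 190.67845897]
 [  0.           0.           1.        ]] -0.06982463622891975 [[ 0.02276005 -0.99973928 -0.00182945]
 [-0.99508189 -0.02247748 -0.09647175]
 [ 0.09640547  0.00401616 -0.99533404]] [-0.06970407  0.57972941  1.38363564]
```

View pics/t0.png

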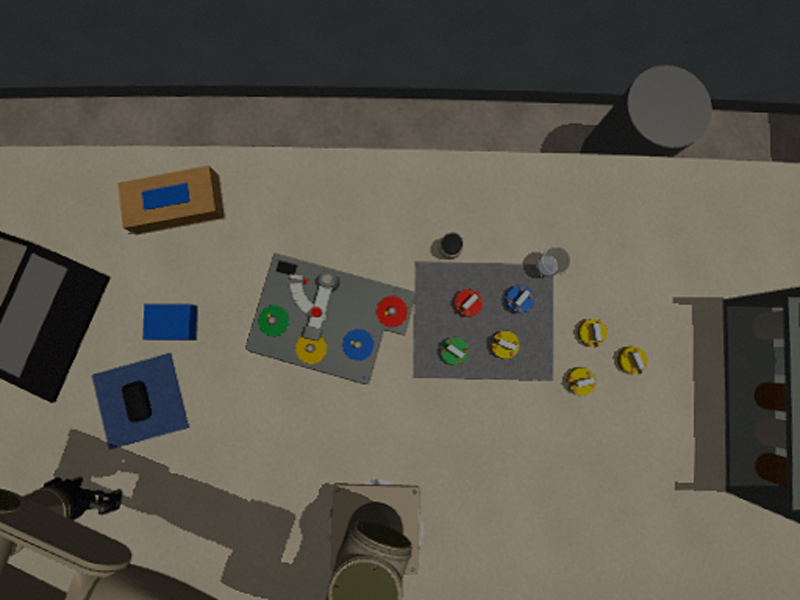

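View pics/s0.png

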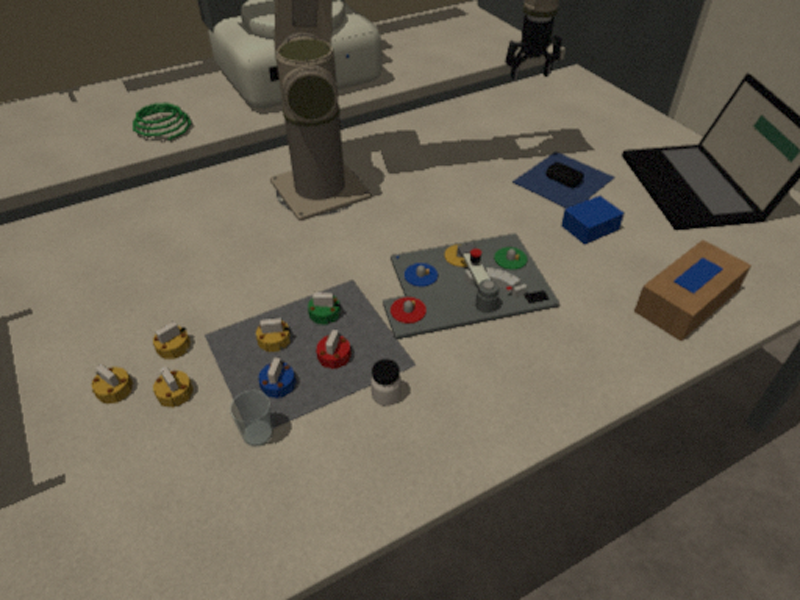

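The top view shows the deck at about (330,318). The carousels on the mat are red (467,303), blue (519,299), green (455,350) and yellow (505,345). There are three more yellow ones at (593,333), (632,360) and (580,381). The one to use is the mat yellow at (505,345), which is nearest the base.

```bash
python3 - <<'E'
from h import *
a=np.load('top.npy',allow_pickle=True).item();im=a['pixels']
c=im[150:255,150:275];d=im[160:250,262:372]
cv2.imwrite('pics/deck.png',cv2.resize(c,None,fx=5.5,fy=5.5,interpolation=cv2.INTER_CUBIC))
cv2.imwrite('pics/car.png',cv2.resize(d,None,fx=6,fy=6,interpolation=cv2.INTER_CUBIC))
for n,u,v,z in [('pivot',327,281,.08),('knob',316,312,.1),('gr',272,321,.02),('ye',310,349,.02),('bl',358,345,.02),('re',392,311,.02),
 ('cr',468,302,.06),('cb',520,298,.06),('cg',455,350,.06),('cy',506,345,.06),('y2',593,333,.06),('y3',632,360,.06),('y4',580,381,.06),('jar',452,243,.08),('beaker',548,265,.09),('box',170,322,.05)]:
    p=px2w(a,u*.64,v*.64,z); print(n,p.round(3),np.hypot(*p[:2]).round(3))
E
```

```text
pivot [0.614 0.127 0.08 ] 0.627
knob [0.536 0.148 0.1  ] 0.556
gr [0.515 0.272 0.02 ] 0.583
ye [0.447 0.172 0.02 ] 0.479
bl [0.46  0.051 0.02 ] 0.463
re [ 0.548 -0.033  0.02 ] 0.549
cr [ 0.572 -0.222  0.06 ] 0.613
cb [ 0.585 -0.351  0.06 ] 0.682
cg [ 0.453 -0.191  0.06 ] 0.491
cy [ 0.467 -0.317  0.06 ] 0.565
y2 [ 0.501 -0.534  0.06 ] 0.732
y3 [ 0.436 -0.632  0.06 ] 0.768
y4 [ 0.383 -0.501  0.06 ] 0.63
jar [ 0.715 -0.178  0.08 ] 0.737
beaker [ 0.664 -0.413  0.09 ] 0.782
box [0.505 0.524 0.05 ] 0.728
```

View pics/deck.png

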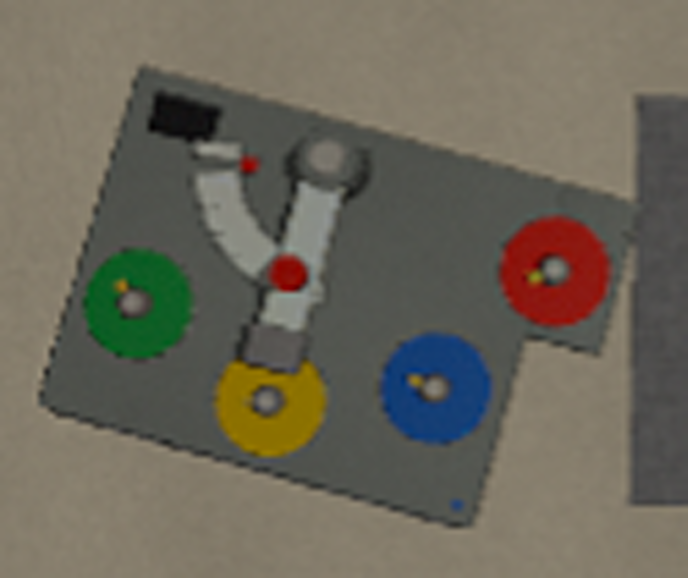

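View pics/car.png

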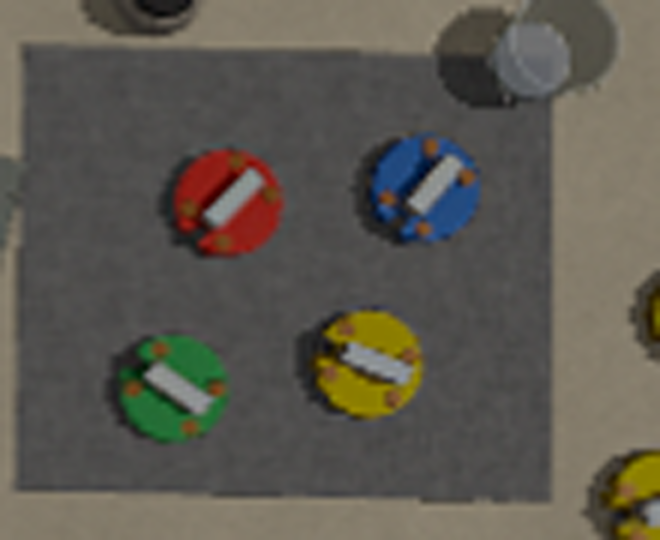

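Deck crop: red seat (555,270), blue (436,388), green (138,303) and yellow (270,400). The keys sit to the upper-left on red, blue and green, and to the left on yellow. The knob's red top is at (289,272). In the carousel crop the black keyway marks are at the left or lower-left end of each bar, and the mat yellow (368,362) is confirmed.

```bash
cat >> h.py <<'E'
def wrap(a): return (a+np.pi)%(2*np.pi)-np.pi
def toolR(psi):
    c,s=np.cos(psi),np.sin(psi); return np.array([[-s,c,0],[c,s,0],[0,0,-1.]])
def frac(p,psi,ref=None):
    "fractions from ref (pos,R) or the present pose to tcp p with tool y along world angle psi (mod pi)"
    s=robot.state() if ref is None else None
    p0,R0=(s['tcp_pos'],Ro.from_rotvec(s['ee_rot']).as_matrix()) if ref is None else ref
    out=[]
    for f in (psi,psi+np.pi):
        r=Ro.from_matrix(R0.T@toolR(f)).as_rotvec(); out.append(r)
    r=min(out,key=np.linalg.norm) if ref is None else out[0]
    return ((R0.T@(np.array(p)-p0))/.25).round(4),(r/2).round(4)
E
python3 - <<'E'
from h import *
a=np.load('top.npy',allow_pickle=True).item()
D=lambda u,v,z:px2w(a,150+(u+.5)/5.5-.5,150+(v+.5)/5.5-.5,z)
e=D(632,203,.016)-D(140,68,.016);e2=D(140,68,.016)-D(42,402,.016)
print('deckyaw',np.arctan2(e2[1],e2[0]),np.arctan2(e[1],e[0])+np.pi/2)
print('knob',D(289,272,.1025),'pivot .08',D(328,158,.08))
for n,u,v,k in [('g',138,303,(120,285)),('y',270,400,(248,401)),('b',436,388,(413,380)),('r',555,270,(534,278))]:
    p=D(u,v,.02);q=D(*k,.0315)-p;print(n,p.round(4),np.arctan2(q[1],q[0]).round(2))
C=lambda u,v,z:px2w(a,262+(u+.5)/6-.5,160+(v+.5)/6-.5,z)
for n,u,v,k in [('R',234,197,(192,232)),('B',435,184,(402,224)),('G',178,387,(142,370)),('Y',376,363,(330,348))]:
    p=C(u,v,.06);q=C(*k,.03)-p;print(n,p.round(4),np.arctan2(q[1],q[0]).round(2))
print(frac([.536,.145,.21],np.deg2rad(75)))
print(robot.state()['ee_rot'])
E
```

```text
deckyaw -0.24140788447506614 -0.24713374534252663
knob [0.53780936 0.14771771 0.1025    ] pivot .08 [0.61955684 0.12702051 0.08      ]
g [0.5185 0.2697 0.02  ] 0.74
y [0.4509 0.1711 0.02  ] 1.65
b [0.4624 0.0517 0.02  ] 1.25
r [ 0.5494 -0.0317  0.02  ] 2.01
R [ 0.5751 -0.2257  0.06  ] 2.29
B [ 0.5865 -0.3559  0.06  ] 2.57
G [ 0.4523 -0.1913  0.06  ] 1.1
Y [ 0.4703 -0.3182  0.06  ] 1.2
(array([-1.9547, -1.3428,  0.0833]), array([-0.0008, -0.0001,  0.0155]))
[-3.61677462e-01 -3.12036784e+00  2.58872985e-03]
```

Request:
{"name": "jog_arm", "arguments": {"targets": [[[-0.98,-0.67,0.04],[0,0,0],0],[[-0.98,-0.67,0.04],[0,0,0],0],[[-0.98,-0.67,0.04],[0,0,0],0],[[-0.98,-0.67,0.04],[0,0,0],0],[[-0.98,-0.67,0.04],[0,0,0],0],[[-0.98,-0.67,0.04],[0,0,0],0],[[-0.98,-0.67,0.04],[0,0,0],0],[[-0.98,-0.67,0.04],[0,0,0],0]]}}

```text
clock: 0.77
tcp_pos: [0.3409, 0.3603, 0.2207]
ee_rot: [0.369, 3.119, -0.004]
ft_force: [-0.7, -0.2, 0.0]
grip_width: 1.002
grasp_force: 0.0
```

Request:
{"name": "jog_arm", "arguments": {"targets": [[[-0.97,-0.67,0.04],[0,0,0],0],[[-0.97,-0.67,0.04],[0,0,0],0],[[-0.97,-0.67,0.04],[0,0,0],0],[[-0.97,-0.67,0.04],[0,0,0],0],[[-0.97,-0.67,0.04],[0,0,0],0],[[-0.97,-0.67,0.04],[0,0,0],0],[[-0.97,-0.67,0.04],[0,0,0],0],[[-0.97,-0.67,0.04],[0,0,0],0],[[-0.97,-0.67,0.04],[0,0,0],0],[[-0.97,-0.67,0.04],[0,0,0],0]]}}

```text
clock: 1.6
tcp_pos: [0.5348, 0.1466, 0.2107]
ee_rot: [-0.363, -3.119, -0.0]
ft_force: [-0.6, 0.5, -0.2]
grip_width: 1.0
grasp_force: 0.0
```

```bash
python3 - <<'E'
from h import *
c=snap('wrist','w1.png');np.save('w1.npy',c,allow_pickle=True);s=robot.state();print(s['tcp_pos'],s['ee_rot'],s['clock'])
cv2.imwrite('pics/w1b.png',cv2.resize(c['pixels'],(800,600),interpolation=2))
E
```

```text
[0.53447335 0.14723278 0.21087797] [-3.61174227e-01 -3.11958043e+00 -2.92831705e-04] 1.65
```

View pics/w1b.png

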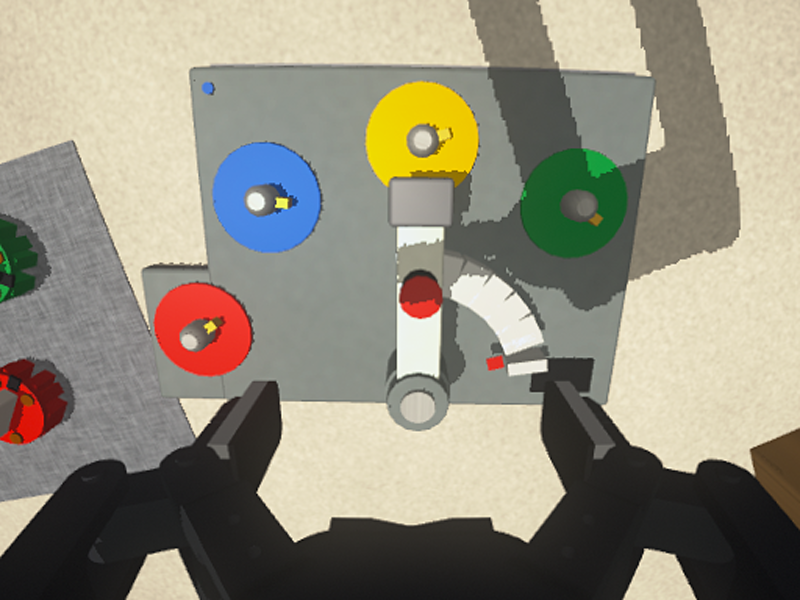

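The wrist view shows the knob's red cap centred at about (421,296) and the pivot post at (417,407). Seat disc centres are yellow (422,138), blue (267,197), red (203,329) and green (574,203). The brass keys end at (450,133), (288,203), (217,323) and (599,220).

```bash
python3 - <<'E'
from h import *
a=np.load('w1.npy',allow_pickle=True).item()
D=lambda u,v,z:px2w(a,(u+.5)*.64-.5,(v+.5)*.64-.5,z)
for kk in ((421,296),(421,304)): print('knob',D(*kk,.1025))
for n,u,v,t,k in [('g',574,203.5,(574,204),(599,220)),('y',422.5,138,(421,140),(450,133)),('b',267,197,(257,201),(288,203)),('r',202.5,329,(191,341),(217,323))]:
    p=D(u,v,.02);q=D(*k,.0315)-p;print(n,p.round(4),D(*t,.042).round(4),np.arctan2(q[1],q[0]).round(3),np.hypot(*q[:2]).round(4))
# colour mask ellipse fits
hsv=cv2.cvtColor(a['pixels'],cv2.COLOR_BGR2HSV)
for n,h0,h1 in [('g',50,75),('y',20,32),('b',100,125),('r',0,6)]:
    m=((hsv[...,0]>=h0)&(hsv[...,0]<=h1)&(hsv[...,1]>150)&(hsv[...,2]>50)).astype('uint8')
    cs,_=cv2.findContours(m,0,1)
    for c in cs:
        if cv2.contourArea(c)>2000:
            e=cv2.fitEllipse(cv2.convexHull(c)); print(n,e,px2w(a,*e[0],.02).round(4))
E
```

```text
knob [0.53531118 0.15262813 0.1025    ]
knob [0.54005583 0.15153911 0.1025    ]
g [0.5162 0.274  0.02  ] [0.513  0.2667 0.042 ] 0.735 0.0185
y [0.447  0.1758 0.02  ] [0.4489 0.1738 0.042 ] 1.484 0.0185
b [0.4601 0.0565 0.02  ] [0.4612 0.056  0.042 ] 1.149 0.0186
r [ 0.5459 -0.0273  0.02  ] [ 0.5475 -0.027   0.042 ] 1.817 0.0202
g ((366.85980224609375, 129.40480041503906), (65.5815200805664, 71.41183471679688), 38.69480895996094) [0.5154 0.2737 0.02  ]
y ((269.839111328125, 89.20600891113281), (72.16127014160156, 74.83935546875), 4.382444381713867) [0.4479 0.1752 0.02  ]
b ((170.39930725097656, 125.84154510498047), (66.65806579589844, 71.7513427734375), 145.29562377929688) [0.46   0.0562 0.02  ]
r ((129.4908905029297, 210.40951538085938), (56.570377349853516, 65.06790924072266), 124.69103240966797) [ 0.546  -0.0273  0.02  ]
```

```bash
python3 - <<'E'
from h import *
print(frac([.537,.150,.078],1.327))
E
```

```text
(array([-0.0079,  0.0131,  0.5315]), array([ 0.    , -0.0006,  0.0066]))
```

Request:
{"name": "jog_arm", "arguments": {"targets": [[[-0.008,0.013,0.15],[0,0,0.006],0],[[-0.008,0.013,0.3],[0,0,0.006],0],[[-0.008,0.013,0.4],[0,0,0.006],0],[[-0.008,0.013,0.48],[0,0,0.006],0],[[-0.008,0.013,0.52],[0,0,0.006],0],[[-0.008,0.013,0.53],[0,0,0.006],0.2],[[-0.008,0.013,0.53],[0,0,0.006],0.45],[[-0.008,0.013,0.53],[0,0,0.006],0.6],[[-0.008,0.013,0.53],[0,0,0.006],0.8],[[-0.008,0.013,0.53],[0,0,0.006],1],[[-0.008,0.013,0.53],[0,0,0.006],1],[[-0.008,0.013,0.53],[0,0,0.006],1],[[-0.008,0.013,0.53],[0,0,0.006],1]], "squeeze": 40}}

```text
clock: 2.73
tcp_pos: [0.5393, 0.15, 0.0808]
ee_rot: [0.38, 3.115, 0.003]
ft_force: [-0.5, 4.0, 6.8]
grip_width: 0.274
grasp_force: 38.8
```

Request:
{"name": "jog_arm", "arguments": {"targets": [[[0,0,0],[0,0,0],1],[[0,0,-0.03],[0,0,0],1],[[0,0,-0.06],[0,0,0],1],[[0,0,-0.08],[0,0,0],1],[[0,0,-0.08],[0,0,0],1],[[0,0,-0.08],[0,0,0],1]], "squeeze": 80}}

```text
clock: 3.23
tcp_pos: [0.5388, 0.1493, 0.0989]
ee_rot: [0.38, 3.116, 0.001]
ft_force: [7.5, 2.3, -7.8]
grip_width: 0.263
grasp_force: 78.7
```

```bash
python3 - <<'E'
from h import *
s=robot.state();p=s['tcp_pos'];R0=Ro.from_rotvec(s['ee_rot']).as_matrix()
y0=-.244; kx=p.copy()   # present knob; pivot from it
piv=p+.085*np.array([np.cos(y0),np.sin(y0),0]); print(piv,s['tcp_pos'],s['ft_force'])
for q in np.linspace(.1,1.3,13):
    t=piv+.085*np.array([-np.cos(y0-q),-np.sin(y0-q),0])
    print(round(q,2),((R0.T@(t-p))/.25).round(3),q/2)
E
```

```text
[0.62123806 0.12872454 0.09891402] [0.53875581 0.14925936 0.09891402] [ 7.50138346  2.27560863 -7.77622839]
0.1 [-0.002  0.034  0.   ] 0.05
0.2 [-0.007  0.068  0.   ] 0.1
0.3 [-0.015  0.1    0.   ] 0.15
0.4 [-0.027  0.132  0.   ] 0.2
0.5 [-0.042  0.163  0.   ] 0.25
0.6 [-0.06   0.192  0.   ] 0.3
0.7 [-0.08   0.219  0.   ] 0.35
0.8 [-0.103  0.244  0.   ] 0.39999999999999997
0.9 [-0.129  0.266  0.001] 0.44999999999999996
1.0 [-0.157  0.286  0.001] 0.49999999999999994
1.1 [-0.186  0.303  0.001] 0.5499999999999999
1.2 [-0.217  0.317  0.001] 0.6
1.3 [-0.249  0.327  0.001] 0.65
```

Request:
{"name": "jog_arm", "arguments": {"targets": [[[-0.002,0.034,0],[0,0,0.05],1],[[-0.007,0.068,0],[0,0,0.1],1],[[-0.015,0.1,0],[0,0,0.15],1],[[-0.027,0.132,0],[0,0,0.2],1],[[-0.042,0.163,0],[0,0,0.25],1],[[-0.06,0.192,0],[0,0,0.3],1],[[-0.08,0.219,0],[0,0,0.35],1],[[-0.103,0.244,0],[0,0,0.4],1],[[-0.129,0.266,0],[0,0,0.45],1],[[-0.157,0.286,0],[0,0,0.5],1],[[-0.186,0.303,0],[0,0,0.55],1],[[-0.217,0.317,0],[0,0,0.6],1],[[-0.249,0.327,0],[0,0,0.65],1],[[-0.249,0.327,0],[0,0,0.65],1],[[-0.249,0.327,0],[0,0,0.65],1],[[-0.249,0.327,0],[0,0,0.65],1]]}}

```text
clock: 4.57
tcp_pos: [0.6162, 0.2128, 0.0971]
ee_rot: [-2.186, -2.254, 0.006]
ft_force: [-4.8, -1.8, -7.1]
grip_width: 0.258
grasp_force: 78.8
```

```bash
python3 - <<'E'
from h import *
s=robot.state();p=s['tcp_pos'];d=p[:2]-np.array([.62124,.12872]);print(np.hypot(*d),wrap(np.arctan2(-d[1],-d[0])+.244),s['ee_rot'],s['ft_force'],p)
c=snap('wrist','w2.png')
E
```

```text
0.08419068358824258 -1.2663190546337697 [-2.18558547 -2.25421909  0.00591655] [-4.79350959 -1.83087184 -7.14713401] [0.61615148 0.21275677 0.09712219]
```

View pics/w2.png

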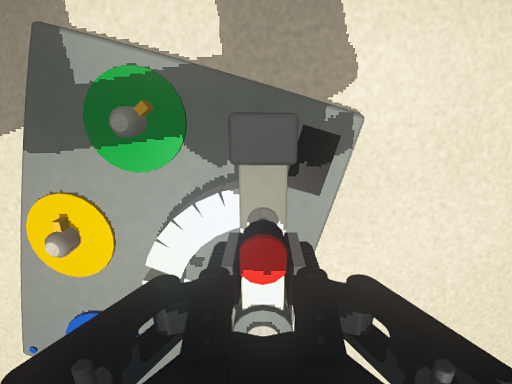

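The wrist view shows the head out by the black pad, with the grey block at (264,138) and the knob held at (264,258). I'll nudge it about 2.5 mm further and lower the plunger.

Request:
{"name": "jog_arm", "arguments": {"targets": [[[0,0.006,0],[0,0,0.008],1],[[0,0.011,0],[0,0,0.015],1],[[0,0.011,0.02],[0,0,0.015],1],[[0,0.011,0.045],[0,0,0.015],1],[[0,0.011,0.065],[0,0,0.015],1],[[0,0.011,0.075],[0,0,0.015],1],[[0,0.011,0.075],[0,0,0.015],1]]}}

```text
clock: 5.2
tcp_pos: [0.6187, 0.2131, 0.0811]
ee_rot: [-2.219, -2.221, 0.005]
ft_force: [-15.3, -4.8, 5.9]
grip_width: 0.258
grasp_force: 80.8
```

The plunger is back at its grip height of 0.081 and the angle is about 1.30, so it's home in the park notch. I'll release and rise.

Request:
{"name": "jog_arm", "arguments": {"targets": [[[0,0,0],[0,0,0],0.7],[[0,0,0],[0,0,0],0.5],[[0,0,0],[0,0,0],0.3],[[0,0,0],[0,0,0],0.3],[[0,0,-0.1],[0,0,0],0.3],[[0,0,-0.25],[0,0,0],0.3],[[0,0,-0.4],[0,0,0],0.3],[[-0.1,-0.1,-0.55],[0,0,0],0.3],[[-0.22,-0.22,-0.68],[0,0,0],0.3],[[-0.36,-0.36,-0.76],[0,0,0],0.3],[[-0.36,-0.44,-0.76],[0,0,0],0.3],[[-0.36,-0.44,-0.76],[0,0,0],0.3],[[-0.36,-0.44,-0.76],[0,0,0],0.3]]}}

```text
clock: 6.28
tcp_pos: [0.5105, 0.1231, 0.2731]
ee_rot: [2.222, 2.216, 0.007]
ft_force: [0.9, -0.1, -0.2]
grip_width: 0.702
grasp_force: 0.0
```

```bash
python3 - <<'E'
from h import *
c=snap('wrist');np.save('w3.npy',c,allow_pickle=True);s=robot.state();print(s['tcp_pos'],s['ee_rot'],s['clock'])
cv2.imwrite('pics/w3b.png',cv2.resize(c['pixels'],(800,600),interpolation=2))
hsv=cv2.cvtColor(c['pixels'],cv2.COLOR_BGR2HSV)
for n,h0,h1 in [('g',50,75),('y',20,32),('b',100,125),('r',0,6)]:
    m=((hsv[...,0]>=h0)&(hsv[...,0]<=h1)&(hsv[...,1]>150)&(hsv[...,2]>50)).astype('uint8')
    for k in cv2.findContours(m,0,1)[0]:
        if cv2.contourArea(k)>1000:
            e=cv2.fitEllipse(cv2.convexHull(k)); print(n,np.round(e[0],1),np.round(e[1],1),px2w(c,*e[0],.02).round(4))
E
```

```text
[0.5111083  0.12372057 0.27191182] [2.22192424 2.21726244 0.00580506] 6.3333
g [265.9  41.8] [61.9 66.6] [0.5167 0.2746 0.02  ]
y [215.5 122. ] [58.4 60.7] [0.4492 0.1759 0.02  ]
b [227.8 205.8] [50.7 53.9] [0.4613 0.0567 0.02  ]
r [285.5 256.4] [45.6 51.1] [ 0.5472 -0.0268  0.02  ]
```

View pics/w3b.png

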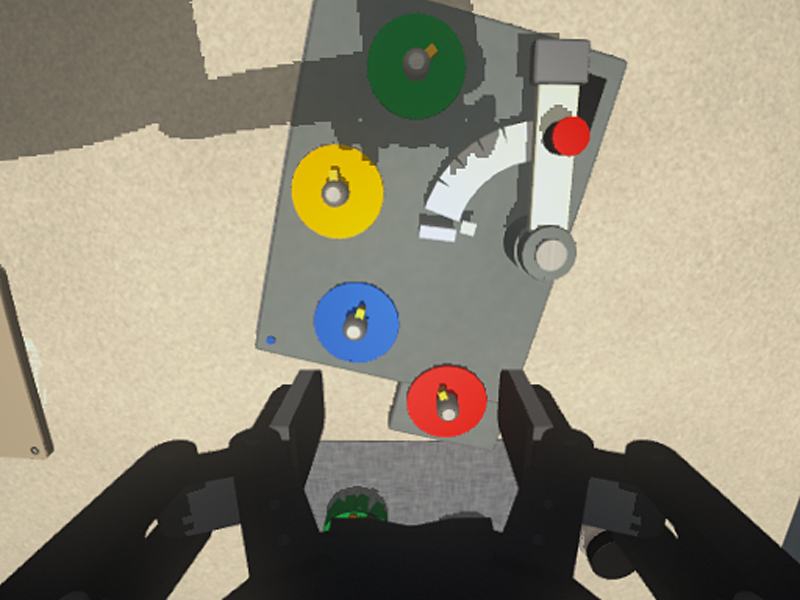

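The head is parked with the knob at (571,136). Key tips are green (435,47), yellow (334,171), blue (361,310) and red (442,393).

```bash
python3 - <<'E'
from h import *
a=np.load('w3.npy',allow_pickle=True).item()
D=lambda u,v,z:px2w(a,(u+.5)*.64-.5,(v+.5)*.64-.5,z)
print('knob',D(571,136,.1025))
S=dict(g=(.516,.274),y=(.448,.1755),b=(.4607,.0564),r=(.5466,-.027))
for n,t,k in [('g',(417,60),(435,47)),('y',(334,194),(334,171)),('b',(354,331),(361,310)),('r',(448,414),(442,393))]:
    q=D(*k,.0315)[:2]-S[n];print(n,D(*t,.042).round(4),np.arctan2(q[1],q[0]).round(3),np.hypot(*q).round(4))
print(frac([.46,-.25,.27],0))
E
```

```text
knob [0.61872305 0.21644596 0.1025    ]
g [0.5174 0.2744 0.042 ] 0.655 0.0196
y [0.4501 0.1747 0.042 ] 1.497 0.0172
b [0.4618 0.056  0.042 ] 1.162 0.0171
r [ 0.547  -0.0283  0.042 ] 1.878 0.016
(array([-1.4953, -0.2013,  0.0056]), array([ 0.0022, -0.0004, -0.0011]))
```

Request:
{"name": "jog_arm", "arguments": {"targets": [[[-0.8,-0.02,0],[0,0,0],0.3],[[-0.8,-0.02,0],[0,0,0],0.3],[[-0.8,-0.02,0],[0,0,0],0.3],[[-0.8,-0.02,0],[0,0,0],0.3],[[-0.8,-0.02,0],[0,0,0],0.3]]}}

```text
clock: 6.75
tcp_pos: [0.5059, -0.0784, 0.2693]
ee_rot: [2.223, 2.22, -0.001]
ft_force: [-0.0, -0.0, -0.6]
grip_width: 0.701
grasp_force: 0.0
```

Request:
{"name": "jog_arm", "arguments": {"targets": [[[-0.8,-0.02,0],[0,0,0],0.3],[[-0.8,-0.02,0],[0,0,0],0.3],[[-0.8,-0.02,0],[0,0,0],0.3],[[-0.8,-0.02,0],[0,0,0],0.3],[[-0.8,-0.02,0],[0,0,0],0.3],[[-0.8,-0.02,0],[0,0,0],0.3],[[-0.8,-0.02,0],[0,0,0],0.3]]}}

```text
clock: 7.33
tcp_pos: [0.5002, -0.2779, 0.2684]
ee_rot: [-2.225, -2.215, 0.0]
ft_force: [-1.1, 1.2, 0.4]
grip_width: 0.701
grasp_force: 0.0
```

```bash
python3 - <<'E'
from h import *
c=snap('wrist');np.save('w4.npy',c,allow_pickle=True);s=robot.state();print(s['tcp_pos'],s['ee_rot'],s['clock'])
cv2.imwrite('pics/w4b.png',cv2.resize(c['pixels'],(800,600),interpolation=2))
E
```

```text
[ 0.50034932 -0.27650153  0.26867015] [-2.22317366e+00 -2.21715375e+00 -2.70092439e-04] 7.3833
```

View pics/w4b.png

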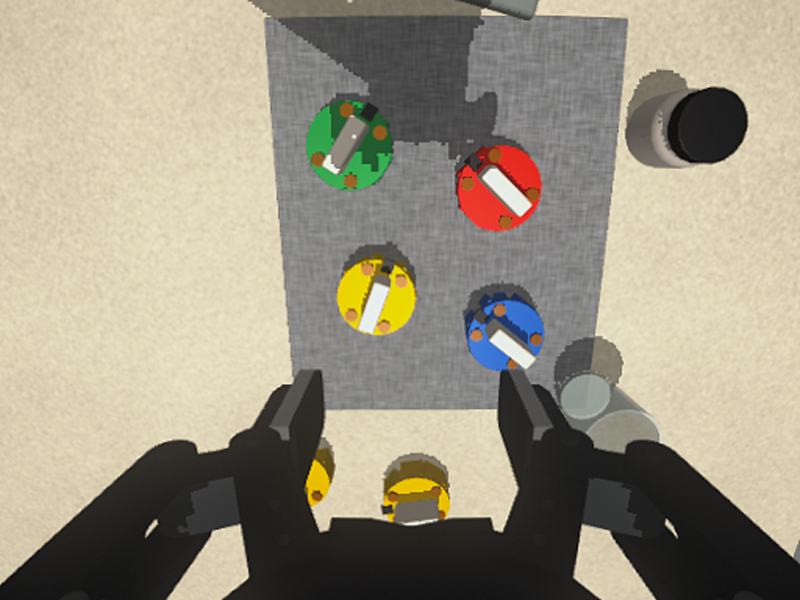

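All four carousels are visible. Bar-top centres are green (345,145), red (507,191), yellow (374,308) and blue (512,348). The black marks are at (371,110), (474,160), (386,268) and (480,317).

```bash
python3 - <<'E'
from h import *
a=np.load('w4.npy',allow_pickle=True).item()
D=lambda u,v,z:px2w(a,(u+.5)*.64-.5,(v+.5)*.64-.5,z)
for n,c,k,e1,e2 in [('g',(345,145),(371,110),(357,121),(331,169)),('r',(507,191),(474,160),(489,174),(525,209)),('y',(374,308),(386,268),(382,285),(367,331)),('b',(512,348),(480,317),(494,332),(530,364))]:
    p=D(*c,.06);m=D(*k,.03)-p;d=D(*e1,.06)-D(*e2,.06)
    print(n,p.round(4),'mark',np.arctan2(m[1],m[0]).round(3),np.hypot(*m[:2]).round(4),'bar',np.arctan2(d[1],d[0]).round(3),np.hypot(*d[:2]).round(4))
hsv=cv2.cvtColor(a['pixels'],cv2.COLOR_BGR2HSV)
for n,h0,h1 in [('g',50,75),('y',20,32),('b',100,125),('r',0,6)]:
    m=((hsv[...,0]>=h0)&(hsv[...,0]<=h1)&(hsv[...,1]>130)&(hsv[...,2]>35)).astype('uint8')
    m=cv2.morphologyEx(m,cv2.MORPH_OPEN,np.ones((3,3)))
    for k in cv2.findContours(m,0,1)[0]:
        if cv2.contourArea(k)>900:
            e=cv2.fitEllipse(cv2.convexHull(k)); print(n,np.round(e[0],1)/.64,np.round(e[1],1),px2w(a,*e[0],.027).round(4))
E
```

```text
g [ 0.4519 -0.189   0.06  ] mark 1.005 0.0326 bar 1.022 0.0398
r [ 0.5739 -0.223   0.06  ] mark 2.334 0.0317 bar 2.408 0.039
y [ 0.47   -0.3163  0.06  ] mark 1.252 0.028 bar 1.243 0.0418
b [ 0.5855 -0.3523  0.06  ] mark 2.503 0.0293 bar 2.404 0.0439
```

```bash
python3 - <<'E'
from h import *
print(frac([.574,-.2255,.034],2.37-np.pi/2))
E
```

```text
(array([0.2035, 0.2951, 0.9386]), array([-3.00e-04, -9.00e-04, -4.01e-01]))
```

Request:
{"name": "jog_arm", "arguments": {"targets": [[[0.2,0.295,0.2],[0,0,-0.4],0.45],[[0.2,0.295,0.3],[0,0,-0.4],0.45],[[0.2,0.295,0.4],[0,0,-0.4],0.45],[[0.2,0.295,0.5],[0,0,-0.4],0.45],[[0.2,0.295,0.55],[0,0,-0.4],0.45],[[0.2,0.295,0.6],[0,0,-0.4],0.45],[[0.2,0.295,0.6],[0,0,-0.4],0.45],[[0.2,0.295,0.7],[0,0,-0.4],0.45],[[0.2,0.295,0.8],[0,0,-0.4],0.45],[[0.2,0.295,0.88],[0,0,-0.4],0.45],[[0.2,0.295,0.93],[0,0,-0.4],0.45],[[0.2,0.295,0.935],[0,0,-0.4],0.45],[[0.2,0.295,0.935],[0,0,-0.4],0.7],[[0.2,0.295,0.935],[0,0,-0.4],1],[[0.2,0.295,0.935],[0,0,-0.4],1],[[0.2,0.295,0.935],[0,0,-0.4],1],[[0.2,0.295,0.935],[0,0,-0.4],1],[[0.2,0.295,0.935],[0,0,-0.4],1]], "squeeze": 60}}

```text
clock: 8.88
tcp_pos: [0.5751, -0.2268, 0.0383]
ee_rot: [1.183, 2.907, 0.0]
ft_force: [2.1, 1.5, 6.2]
grip_width: 0.15
grasp_force: 60.1
```

Request:
{"name": "jog_arm", "arguments": {"targets": [[[0,0,-0.05],[0,0,0],1],[[0,0,-0.15],[0,0,0],1],[[0,0,-0.25],[0,0,0],1],[[0,0,-0.3],[0,0,0],1],[[0,0,-0.3],[0,0,0],1],[[0,0,-0.3],[0,0,0],1]], "squeeze": 80}}

```text
clock: 9.38
tcp_pos: [0.574, -0.2267, 0.1121]
ee_rot: [1.184, 2.908, -0.0]
ft_force: [0.7, 0.0, -1.9]
grip_width: 0.146
grasp_force: 79.0
```

```bash
python3 - <<'E'
from h import *
s=robot.state();print(s['tcp_pos'],s['ee_rot'],s['ft_force'],s['grip_width'])
print(frac([.5468,-.0297,.11],1.85-np.pi/2))
c=snap('wrist','w5.png')
E
```

```text
[ 0.57398352 -0.22665647  0.11207116] [ 1.18350441e+00  2.90817730e+00 -3.78694917e-04] [ 0.65186416  0.00317803 -1.85560988] 0.1463506428412041
(array([0.628 , 0.488 , 0.0074]), array([0.0005, 0.0008, 0.2593]))
```

View pics/w5.png

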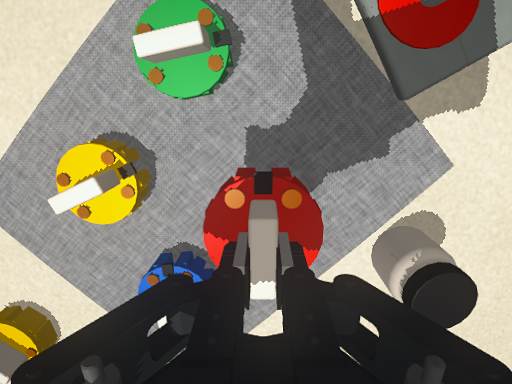

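Red is held cleanly. Its black mark is at (263,183), in line with the bar, which runs from (263,200) to (263,298). Next I'll compute the grip offset along the bar.

```bash
cat >> h.py <<'E'
def held(c,pts):
    s=robot.state();R0=Ro.from_rotvec(s['ee_rot']).as_matrix()
    for u,v,dz in pts: print('held mm',((R0.T@(px2w(c,u,v,s['tcp_pos'][2]+dz)-s['tcp_pos']))*1e3).round(1))
E
python3 - <<'E'
from h import *
c=snap('wrist')
held(c,[(263,200,.0217),(263,298,.0217),(263,170,-.0083),(263,192,-.0083)])
E
```

```text
held mm [ 33.4   0.6 -21.6]
held mm [-18.8   0.6 -21.7]
held mm [40.3  0.6  8.4]
held mm [27.9  0.6  8.4]
```

```bash
python3 - <<'E'
from h import *
print(frac([.5474,-.0317,.11],1.85-np.pi/2))
E
```

```text
(array([ 0.614 ,  0.4858, -0.0008]), array([-0.0007, -0.0011,  0.2593]))
```

Request:
{"name": "jog_arm", "arguments": {"targets": [[[0.1,0.08,0],[0,0,0.04],1],[[0.2,0.16,0],[0,0,0.09],1],[[0.3,0.24,0],[0,0,0.13],1],[[0.4,0.32,0],[0,0,0.18],1],[[0.5,0.4,0],[0,0,0.22],1],[[0.57,0.45,0],[0,0,0.25],1],[[0.614,0.486,0],[0,0,0.259],1],[[0.614,0.486,0],[0,0,0.259],1],[[0.614,0.486,0],[0,0,0.259],1]]}}

```text
clock: 10.23
tcp_pos: [0.5473, -0.0314, 0.1095]
ee_rot: [-1.885, -2.51, 0.003]
ft_force: [0.7, -0.3, -0.6]
grip_width: 0.146
grasp_force: 79.0
```

```bash
python3 - <<'E'
from h import *
s=robot.state();print(s['tcp_pos'],s['ee_rot'],s['ft_force'],s['grip_width'])
c=snap('wrist','w6.png')
E
```

```text
[ 0.54726163 -0.03138405  0.1095288 ] [-1.88535393 -2.50994242  0.00253438] [ 0.73633564 -0.28621491 -0.63387677] 0.14643152095990544
```

View pics/w6.png

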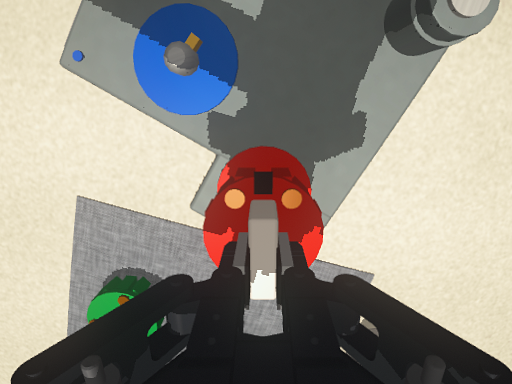

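The red carousel is centred over its seat, with the seat rim peeking out symmetrically at (265,148). Lowering now.

Request:
{"name": "jog_arm", "arguments": {"targets": [[[0,0,0.06],[0,0,0],1],[[0,0,0.1],[0,0,0],1],[[0,0,0.13],[0,0,0],1],[[0,0,0.16],[0,0,0],1],[[0,0,0.18],[0,0,0],1],[[0,0,0.195],[0,0,0],1],[[0,0,0.205],[0,0,0],1],[[0,0,0.205],[0,0,0],1],[[0,0,0.205],[0,0,0],1]]}}

```text
clock: 11.03
tcp_pos: [0.5485, -0.0321, 0.0602]
ee_rot: [1.89, 2.51, -0.0]
ft_force: [-3.3, -0.5, -2.7]
grip_width: 0.142
grasp_force: 78.9
```

Request:
{"name": "jog_arm", "arguments": {"targets": [[[0,0,0],[0,0,0],0.7],[[0,0,0],[0,0,0],0.5],[[0,0,0],[0,0,0],0.45],[[0,0,0],[0,0,0],0.45],[[0,0,-0.1],[0,0,0],0.45],[[0,0,-0.25],[0,0,0],0.45],[[0,0,-0.4],[0,0,0],0.45],[[0,0,-0.5],[0,0,0],0.45],[[0,0,-0.5],[0,0,0],0.45]]}}

```text
clock: 11.78
tcp_pos: [0.5524, -0.0327, 0.193]
ee_rot: [1.883, 2.502, 0.009]
ft_force: [-0.4, 0.0, 0.8]
grip_width: 0.546
grasp_force: 0.0
```

```bash
python3 - <<'E'
from h import *
s=robot.state();print(s['tcp_pos'],s['ft_force'],s['clock'])
c=snap('wrist','w7.png');t=snap('top');np.save('t2.npy',t,allow_pickle=True)
a=np.load('top.npy',allow_pickle=True).item()
# have the others moved? compare with start
for n,p in dict(b=(.5865,-.356,.03),g=(.4523,-.1913,.03),y=(.4703,-.318,.03)).items():
    u,v=w2px(t,p).astype(int); print(n,np.abs(t['pixels'][v-14:v+15,u-14:u+15].astype(int)-a['pixels'][v-14:v+15,u-14:u+15]).mean().round(1))
print('carousel red bar px expected seated', w2px(c,(.547,-.03,.08)))
print(frac([.5855,-.355,.11],2.43-np.pi/2))
E
```

```text
[ 0.55240504 -0.03266464  0.19295665] [-0.37794482  0.03393902  0.76138223] 11.7833
b 2.6
g 2.6
y 2.7
carousel red bar px expected seated [256.139105  184.0553316]
(array([-1.2797, -0.2201,  0.3088]), array([ 0.0015,  0.0013, -0.2896]))
```

View pics/w7.png

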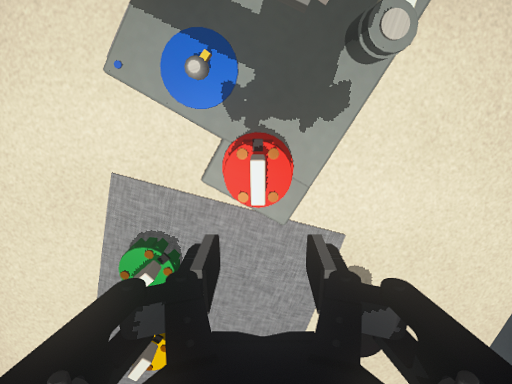

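Red is seated: its bar top is centred at (258,182), as expected. Blue next.

Request:
{"name": "jog_arm", "arguments": {"targets": [[[-0.64,-0.11,0],[0,0,-0.14],0.45],[[-0.64,-0.11,0],[0,0,-0.14],0.45],[[-0.64,-0.11,0],[0,0,-0.14],0.45],[[-0.64,-0.11,0],[0,0,-0.14],0.45],[[-0.64,-0.11,0],[0,0,-0.14],0.45]]}}

```text
clock: 12.3
tcp_pos: [0.565, -0.1999, 0.1827]
ee_rot: [-1.526, -2.744, 0.005]
ft_force: [0.1, 0.0, 1.3]
grip_width: 0.551
grasp_force: 0.0
```

```bash
python3 - <<'E'
from h import *
print(robot.state()['tcp_pos'],frac([.5845,-.3535,.036],2.45-np.pi/2))
E
```

```text
[ 0.56495242 -0.19991911  0.18268553] (array([-0.5631, -0.2557,  0.5876]), array([-0.0016, -0.0002, -0.1618]))
```

Request:
{"name": "jog_arm", "arguments": {"targets": [[[-0.563,-0.256,0],[0,0,-0.16],0.45],[[-0.563,-0.256,0],[0,0,-0.16],0.45],[[-0.563,-0.256,0],[0,0,-0.16],0.45],[[-0.563,-0.256,0.1],[0,0,-0.16],0.45],[[-0.563,-0.256,0.22],[0,0,-0.16],0.45],[[-0.563,-0.256,0.34],[0,0,-0.16],0.45],[[-0.563,-0.256,0.46],[0,0,-0.16],0.45],[[-0.563,-0.256,0.54],[0,0,-0.16],0.45],[[-0.563,-0.256,0.585],[0,0,-0.16],0.45],[[-0.563,-0.256,0.585],[0,0,-0.16],0.45],[[-0.563,-0.256,0.585],[0,0,-0.16],0.7],[[-0.563,-0.256,0.585],[0,0,-0.16],1],[[-0.563,-0.256,0.585],[0,0,-0.16],1],[[-0.563,-0.256,0.585],[0,0,-0.16],1],[[-0.563,-0.256,0.585],[0,0,-0.16],1]], "squeeze": 60}}

```text
clock: 13.55
tcp_pos: [0.5883, -0.3476, 0.0414]
ee_rot: [1.062, 2.952, -0.002]
ft_force: [0.1, 0.9, 7.4]
grip_width: 0.151
grasp_force: 61.5
```

Request:
{"name": "jog_arm", "arguments": {"targets": [[[0,0,-0.05],[0,0,0],1],[[0,0,-0.15],[0,0,0],1],[[0,0,-0.25],[0,0,0],1],[[0,0,-0.3],[0,0,0],1],[[0,0,-0.3],[0,0,0],1],[[0,0,-0.3],[0,0,0],1]], "squeeze": 80}}

```text
clock: 14.05
tcp_pos: [0.5874, -0.3471, 0.1148]
ee_rot: [1.063, 2.954, -0.001]
ft_force: [-0.3, 0.3, -2.1]
grip_width: 0.146
grasp_force: 78.1
```

```bash
cat >> h.py <<'E'
def heldcol(col):
    "offset along tool x: lit/visible colour of held carousel at rim height -.0083"
    c=robot.camera('wrist');np.save('wh.npy',c,allow_pickle=True);hsv=cv2.cvtColor(c['pixels'],cv2.COLOR_BGR2HSV)
    h0,h1={'g':(45,80),'y':(18,34),'b':(98,128),'r':(0,8)}[col]
    m=(((hsv[...,0]>=h0)&(hsv[...,0]<=h1)&(hsv[...,1]>120)&(hsv[...,2]>30))).astype('uint8')
    n,l,st,ce=cv2.connectedComponentsWithStats(m[:300])
    for i in range(1,n):
        if st[i][4]>600: print('blob',st[i])
    col=c['pixels'][150:310:4,263].astype(int); print([ (150+4*i,tuple(int(q) for q in v)) for i,v in enumerate(col)])
E
python3 - <<'E'
from h import *
s=robot.state();print(s['tcp_pos'],s['ft_force'])
heldcol('b')
E
```

```text
[ 0.58735185 -0.34711153  0.11482052] [-0.31164922  0.33554871 -2.13297581]
blob [ 205  176  117   93 4674]
[(150, (89, 88, 89)), (154, (91, 91, 90)), (158, (77, 76, 76)), (162, (77, 76, 75)), (166, (88, 87, 87)), (170, (83, 82, 82)), (174, (90, 89, 88)), (178, (83, 82, 81)), (182, (34, 31, 32)), (186, (36, 33, 33)), (190, (36, 32, 33)), (194, (36, 32, 33)), (198, (36, 32, 32)), (202, (80, 46, 31)), (206, (123, 62, 28)), (210, (105, 112, 120)), (214, (106, 113, 119)), (218, (105, 113, 120)), (222, (107, 114, 121)), (226, (106, 113, 121)), (230, (140, 151, 161)), (234, (142, 154, 163)), (238, (142, 154, 163)), (242, (142, 154, 163)), (246, (141, 153, 162)), (250, (142, 154, 163)), (254, (142, 154, 163)), (258, (142, 154, 163)), (262, (142, 154, 163)), (266, (142, 154, 163)), (270, (142, 154, 163)), (274, (142, 155, 163)), (278, (249, 255, 254)), (282, (238, 247, 246)), (286, (238, 247, 246)), (290, (237, 247, 246)), (294, (237, 246, 246)), (298, (236, 246, 246)), (302, (236, 246, 246)), (306, (168, 178, 167))]
```

```bash
python3 - <<'E'
from h import *
c=np.load('wh.npy',allow_pickle=True).item()
held(c,[(263,229,.0186),(263,304,.0186),(263,209,.0186),(263,209,-.0114),(263,181,-.0114),(263,200,-.0114)])
print(robot.state()['ee_rot'])
r=cv2.imread('pics/w5.png');print([(i,tuple(int(q) for q in r[i,263])) for i in range(196,304,4)])
E
```

```text
held mm [ 16.9   0.5 -18.6]
held mm [-26.4   0.5 -18.6]
held mm [ 27.    0.5 -18.6]
held mm [15.8  0.5 11.4]
held mm [32.5  0.5 11.4]
held mm [21.3  0.5 11.4]
[-1.06327452e+00 -2.95530722e+00 -3.38271861e-04]
[(196, (20, 24, 142)), (200, (91, 99, 125)), (204, (103, 112, 122)), (208, (104, 113, 122)), (212, (104, 113, 122)), (216, (105, 113, 123)), (220, (135, 146, 159)), (224, (140, 153, 164)), (228, (140, 153, 163)), (232, (140, 153, 163)), (236, (141, 153, 163)), (240, (141, 154, 164)), (244, (141, 153, 164)), (248, (140, 153, 164)), (252, (141, 153, 164)), (256, (141, 153, 164)), (260, (141, 154, 163)), (264, (141, 154, 164)), (268, (140, 153, 163)), (272, (141, 154, 164)), (276, (141, 154, 163)), (280, (139, 152, 162)), (284, (239, 248, 246)), (288, (237, 247, 246)), (292, (237, 246, 246)), (296, (237, 246, 246)), (300, (143, 144, 143))]
```

```bash
python3 - <<'E'
from h import *
print(frac([.4634,.0582,.15],1.155-np.pi/2))
E
```

```text
(array([ 1.4106,  0.934 , -0.147 ]), array([-3.000e-04, -3.000e-04,  6.479e-01]))
```

Request:
{"name": "jog_arm", "arguments": {"targets": [[[0,0,-0.1],[0,0,0.05],1],[[0.1,0.06,-0.14],[0,0,0.1],1],[[0.2,0.13,-0.14],[0,0,0.15],1],[[0.3,0.2,-0.14],[0,0,0.2],1],[[0.4,0.27,-0.14],[0,0,0.25],1],[[0.5,0.34,-0.14],[0,0,0.3],1],[[0.6,0.4,-0.14],[0,0,0.3],1],[[0.7,0.46,-0.14],[0,0,0.3],1],[[0.7,0.46,-0.14],[0,0,0.3],1],[[0.7,0.46,-0.14],[0,0,0.3],1]]}}

```text
clock: 14.93
tcp_pos: [0.5237, -0.1448, 0.1467]
ee_rot: [-1.885, -2.509, 0.002]
ft_force: [0.5, -0.5, -1.7]
grip_width: 0.141
grasp_force: 78.3
```

```bash
python3 - <<'E'
from h import *
print(robot.state()['tcp_pos'],robot.state()['grip_width'],frac([.4634,.0582,.15],1.155-np.pi/2))
E
```

```text
[ 0.52372895 -0.14482705  0.14665036] 0.1409509248250872 (array([ 0.8472, -0.0056, -0.0116]), array([-0.0017, -0.0005,  0.3491]))
```

Request:
{"name": "jog_arm", "arguments": {"targets": [[[0.12,0,-0.01],[0,0,0.05],1],[[0.25,0,-0.01],[0,0,0.1],1],[[0.38,0,-0.01],[0,0,0.15],1],[[0.5,0,-0.01],[0,0,0.2],1],[[0.62,0,-0.01],[0,0,0.25],1],[[0.74,0,-0.01],[0,0,0.3],1],[[0.82,-0.005,-0.01],[0,0,0.349],1],[[0.847,-0.006,-0.01],[0,0,0.349],1],[[0.847,-0.006,-0.01],[0,0,0.349],1],[[0.847,-0.006,-0.01],[0,0,0.349],1]]}}

```text
clock: 15.77
tcp_pos: [0.4655, 0.0557, 0.1508]
ee_rot: [2.631, 1.716, -0.001]
ft_force: [-0.3, 0.1, -1.3]
grip_width: 0.144
grasp_force: 78.4
```

```bash
python3 - <<'E'
from h import *
s=robot.state();print(s['tcp_pos'],frac([.4634,.0582,.063],1.155-np.pi/2))
c=snap('wrist');np.save('wh.npy',c,allow_pickle=True)
col=c['pixels'][:,263].astype(int);d=np.abs(np.diff(col.sum(1)));print([(i,int(d[i])) for i in range(150,312) if d[i]>40])
E
```

```text
[0.46548614 0.05565897 0.15080369] (array([ 0.0063, -0.0116,  0.3512]), array([-0.0001,  0.0005,  0.0004]))
[(179, 73), (180, 110), (202, 62), (207, 83), (228, 42), (268, 325), (303, 41), (304, 179), (305, 59)]
```

Request:
{"name": "jog_arm", "arguments": {"targets": [[[0.006,-0.011,0.05],[0,0,0],1],[[0.006,-0.011,0.12],[0,0,0],1],[[0.006,-0.011,0.18],[0,0,0],1],[[0.006,-0.011,0.23],[0,0,0],1],[[0.006,-0.011,0.27],[0,0,0],1],[[0.006,-0.011,0.3],[0,0,0],1],[[0.006,-0.011,0.325],[0,0,0],1],[[0.006,-0.011,0.345],[0,0,0],1],[[0.006,-0.011,0.355],[0,0,0],1],[[0.006,-0.011,0.355],[0,0,0],1]]}}

```text
clock: 16.65
tcp_pos: [0.463, 0.0587, 0.062]
ee_rot: [-2.634, -1.712, 0.002]
ft_force: [-1.5, -3.0, -4.0]
grip_width: 0.144
grasp_force: 78.2
```

Blue bottomed out at z 0.062, so it's keyed. Release.

Request:
{"name": "jog_arm", "arguments": {"targets": [[[0,0,0],[0,0,0],0.7],[[0,0,0],[0,0,0],0.5],[[0,0,0],[0,0,0],0.45],[[0,0,0],[0,0,0],0.45],[[0,0,-0.1],[0,0,0],0.45],[[0,0,-0.25],[0,0,0],0.45],[[0,0,-0.4],[0,0,0],0.45],[[0,0,-0.5],[0,0,0],0.45],[[0,0,-0.5],[0,0,0],0.45],[[0,0,-0.5],[0,0,0],0.45]]}}

```text
clock: 17.48
tcp_pos: [0.4651, 0.0591, 0.1901]
ee_rot: [2.632, 1.711, 0.007]
ft_force: [-0.6, 0.2, 0.1]
grip_width: 0.554
grasp_force: 0.0
```

```bash
python3 - <<'E'
from h import *
c=snap('wrist','w8.png');t=snap('top');a=np.load('top.npy',allow_pickle=True).item()
for n,p in dict(g=(.4523,-.1913,.03),y=(.4703,-.318,.03)).items():
    u,v=w2px(t,p).astype(int); print(n,np.abs(t['pixels'][v-14:v+15,u-14:u+15].astype(int)-a['pixels'][v-14:v+15,u-14:u+15]).mean().round(1))
o=t['pixels'][150:255,150:372];cv2.imwrite('pics/t3.png',cv2.resize(o,None,fx=3.6,fy=3.6,interpolation=2))
print(robot.state()['tcp_pos'],frac([.4695,-.3175,.19],1.245-np.pi/2))
E
```

```text
g 1.6
y 1.6
[0.46298103 0.05906499 0.18684847] (array([-1.3661,  0.6351, -0.0128]), array([-0.0003,  0.0001, -0.0461]))
```

Request:
{"name": "jog_arm", "arguments": {"targets": [[[-0.69,0.32,0],[0,0,-0.046],0.45],[[-0.69,0.32,0],[0,0,-0.046],0.45],[[-0.69,0.32,0],[0,0,-0.046],0.45],[[-0.69,0.32,0],[0,0,-0.046],0.45],[[-0.69,0.32,0],[0,0,-0.046],0.45],[[-0.69,0.32,0],[0,0,-0.046],0.45]]}}

```text
clock: 18.08
tcp_pos: [0.465, -0.1351, 0.1855]
ee_rot: [-2.555, -1.825, 0.004]
ft_force: [0.8, -0.7, -0.3]
grip_width: 0.552
grasp_force: 0.0
```

Request:
{"name": "jog_arm", "arguments": {"targets": [[[-0.68,0.26,0],[0,0,0],0.45],[[-0.68,0.26,0],[0,0,0],0.45],[[-0.68,0.26,0],[0,0,0],0.45],[[-0.68,0.26,0],[0,0,0],0.45],[[-0.68,0.26,0],[0,0,0],0.45],[[-0.68,0.26,0],[0,0,0],0.45],[[-0.68,0.26,0],[0,0,0],0.45]]}}

```text
clock: 18.67
tcp_pos: [0.4728, -0.3124, 0.1856]
ee_rot: [-2.551, -1.827, 0.001]
ft_force: [-1.1, 0.5, -0.2]
grip_width: 0.551
grasp_force: 0.0
```

```bash
python3 - <<'E'
from h import *
c=snap('wrist','w9.png');np.save('w9.npy',c,allow_pickle=True)
print(robot.state()['tcp_pos'],frac([.4695,-.3175,.036],1.245-np.pi/2))
g=w2px(c,(.4695,-.3163,.06));print(g)
m=(c['pixels'].min(2)>195).astype('uint8');u,v=g.astype(int)
sub=np.zeros_like(m);sub[v-45:v+45,u-45:u+45]=m[v-45:v+45,u-45:u+45]
n,l,st,ce=cv2.connectedComponentsWithStats(sub);print(st[1:],ce[1:])
E
```

```text
[ 0.47307262 -0.31160937  0.18596536] (array([-0.0279, -0.0044,  0.5998]), array([-0.0013, -0.0008, -0.0002]))
[260.80577703 190.31852529]
[[254 170  14  42 531]] [[260.73822976 190.18644068]]
```

Request:
{"name": "jog_arm", "arguments": {"targets": [[[-0.028,-0.004,0.12],[0,0,0],0.45],[[-0.028,-0.004,0.25],[0,0,0],0.45],[[-0.028,-0.004,0.38],[0,0,0],0.45],[[-0.028,-0.004,0.5],[0,0,0],0.45],[[-0.028,-0.004,0.57],[0,0,0],0.45],[[-0.028,-0.004,0.6],[0,0,0],0.45],[[-0.028,-0.004,0.6],[0,0,0],0.45],[[-0.028,-0.004,0.6],[0,0,0],0.7],[[-0.028,-0.004,0.6],[0,0,0],1],[[-0.028,-0.004,0.6],[0,0,0],1],[[-0.028,-0.004,0.6],[0,0,0],1],[[-0.028,-0.004,0.6],[0,0,0],1]], "squeeze": 60}}

```text
clock: 19.72
tcp_pos: [0.472, -0.3203, 0.04]
ee_rot: [2.549, 1.829, 0.002]
ft_force: [1.5, 1.2, 6.5]
grip_width: 0.147
grasp_force: 61.2
```

Request:
{"name": "jog_arm", "arguments": {"targets": [[[0,0,-0.05],[0,0,0],1],[[0,0,-0.15],[0,0,0],1],[[0,0,-0.25],[0,0,0],1],[[0,0,-0.35],[0,0,0],1],[[0,0,-0.42],[0,0,0],1],[[0,0,-0.42],[0,0,0],1],[[0,0,-0.42],[0,0,0],1]], "squeeze": 80}}

```text
clock: 20.3
tcp_pos: [0.4711, -0.3201, 0.1443]
ee_rot: [2.55, 1.829, 0.001]
ft_force: [-1.0, -1.5, -3.1]
grip_width: 0.144
grasp_force: 78.3
```

```bash
cat >> h.py <<'E'
def barcol(f=None):
    c=snap('wrist',f);np.save('wh.npy',c,allow_pickle=True)
    col=c['pixels'][:,263].astype(int);d=np.abs(col[2:].sum(1)-col[:-2].sum(1));print([(i+1,int(d[i])) for i in range(150,312) if d[i]>60]);return c
E
python3 - <<'E'
from h import *
c=barcol('w10.png');s=robot.state();print(s['tcp_pos'],s['ft_force'],s['grip_width'])
E
```

```text
[(172, 67), (173, 160), (174, 88), (195, 122), (196, 179), (220, 67), (221, 73), (266, 269), (267, 309), (299, 63)]
[ 0.47021347 -0.31929811  0.14246699] [-0.65078613 -0.55368307 -1.88766639] 0.14591290663939208
```

```bash
python3 - <<'E'
from h import *
c=np.load('wh.npy',allow_pickle=True).item()
held(c,[(263,221,.02),(263,299,.02)])
print(frac([.46,-.07,.155],1.49-np.pi/2))
E
```

```text
held mm [ 22.8   1.5 -20. ]
held mm [-20.9   1.5 -20. ]
(array([ 0.9315, -0.3582, -0.0503]), array([ 1.000e-04,  1.000e-04, -1.227e-01]))
```

Request:
{"name": "jog_arm", "arguments": {"targets": [[[0.15,-0.06,-0.05],[0,0,-0.05],1],[[0.3,-0.12,-0.05],[0,0,-0.1],1],[[0.45,-0.18,-0.05],[0,0,-0.123],1],[[0.6,-0.24,-0.05],[0,0,-0.123],1],[[0.75,-0.29,-0.05],[0,0,-0.123],1],[[0.88,-0.34,-0.05],[0,0,-0.123],1],[[0.93,-0.358,-0.05],[0,0,-0.123],1],[[0.93,-0.358,-0.05],[0,0,-0.123],1]]}}

```text
clock: 21.02
tcp_pos: [0.4585, -0.067, 0.1529]
ee_rot: [-2.302, -2.132, 0.002]
ft_force: [-0.2, -0.6, -2.0]
grip_width: 0.143
grasp_force: 78.5
```

```bash
python3 - <<'E'
from h import *
print(robot.state()['tcp_pos'],frac([.4487,.172,.155],1.49-np.pi/2))
E
```

```text
[ 0.4584634  -0.06699801  0.15289225] (array([ 0.9502, -0.112 , -0.0065]), array([-0.0018, -0.0008,  0.0022]))
```

Request:
{"name": "jog_arm", "arguments": {"targets": [[[0.15,-0.02,0],[0,0,0.002],1],[[0.3,-0.04,0],[0,0,0.002],1],[[0.45,-0.06,0],[0,0,0.002],1],[[0.6,-0.08,0],[0,0,0.002],1],[[0.75,-0.09,0],[0,0,0.002],1],[[0.87,-0.11,0],[0,0,0.002],1],[[0.93,-0.112,0],[0,0,0.002],1],[[0.95,-0.112,0],[0,0,0.002],1],[[0.95,-0.112,0],[0,0,0.002],1],[[0.95,-0.112,0],[0,0,0.002],1]]}}

```text
clock: 21.85
tcp_pos: [0.4508, 0.1675, 0.154]
ee_rot: [-2.312, -2.126, 0.003]
ft_force: [0.5, 0.1, -1.3]
grip_width: 0.14
grasp_force: 78.5
```

```bash
python3 - <<'E'
from h import *
barcol();print(robot.state()['tcp_pos'],frac([.4487,.172,.061],1.49-np.pi/2))
E
```

```text
[(173, 167), (174, 154), (195, 115), (196, 170), (220, 69), (221, 73), (270, 309), (271, 316), (299, 263), (300, 288), (301, 75), (303, 104), (304, 229), (306, 131)]
[0.45095201 0.1672286  0.15422064] (array([ 0.0187, -0.0101,  0.3729]), array([-0.0006,  0.0005, -0.0021]))
```

Request:
{"name": "jog_arm", "arguments": {"targets": [[[0.018,-0.01,0.06],[0,0,-0.002],1],[[0.018,-0.01,0.13],[0,0,-0.002],1],[[0.018,-0.01,0.19],[0,0,-0.002],1],[[0.018,-0.01,0.24],[0,0,-0.002],1],[[0.018,-0.01,0.28],[0,0,-0.002],1],[[0.018,-0.01,0.31],[0,0,-0.002],1],[[0.018,-0.01,0.34],[0,0,-0.002],1],[[0.018,-0.01,0.36],[0,0,-0.002],1],[[0.018,-0.01,0.375],[0,0,-0.002],1],[[0.018,-0.01,0.375],[0,0,-0.002],1]]}}

```text
clock: 22.73
tcp_pos: [0.448, 0.1728, 0.0603]
ee_rot: [-2.308, -2.13, 0.003]
ft_force: [-3.3, 0.0, -4.2]
grip_width: 0.141
grasp_force: 79.4
```

Yellow is home at z 0.060. Release, rise and go for green.

Request:
{"name": "jog_arm", "arguments": {"targets": [[[0,0,0],[0,0,0],0.7],[[0,0,0],[0,0,0],0.5],[[0,0,0],[0,0,0],0.45],[[0,0,0],[0,0,0],0.45],[[0,0,-0.1],[0,0,0],0.45],[[0,0,-0.25],[0,0,0],0.45],[[0,0,-0.4],[0,0,0],0.45],[[0,0,-0.5],[0,0,0],0.45],[[0,0,-0.5],[0,0,0],0.45],[[0,0,-0.5],[0,0,0],0.45]]}}

```text
clock: 23.57
tcp_pos: [0.4508, 0.1737, 0.189]
ee_rot: [2.306, 2.129, 0.008]
ft_force: [0.6, -0.5, -0.4]
grip_width: 0.549
grasp_force: 0.0
```

```bash
python3 - <<'E'
from h import *
c=snap('wrist','w11.png');t=snap('top');a=np.load('top.npy',allow_pickle=True).item()
for n,p in dict(g=(.4523,-.1913,.03)).items():
    u,v=w2px(t,p).astype(int); print(n,np.abs(t['pixels'][v-14:v+15,u-14:u+15].astype(int)-a['pixels'][v-14:v+15,u-14:u+15]).mean().round(1))
print(robot.state()['tcp_pos'],frac([.4525,-.19,.19],1.015-np.pi/2))
E
```

```text
g 2.1
[0.44870928 0.17317371 0.18561161] (array([-1.4468,  0.1312, -0.0173]), array([-2.000e-04,  2.000e-04,  2.379e-01]))
```

Request:
{"name": "jog_arm", "arguments": {"targets": [[[-0.72,0.065,-0.017],[0,0,0.238],0.45],[[-0.72,0.065,-0.017],[0,0,0.238],0.45],[[-0.72,0.065,-0.017],[0,0,0.238],0.45],[[-0.72,0.065,-0.017],[0,0,0.238],0.45],[[-0.72,0.065,-0.017],[0,0,0.238],0.45],[[-0.72,0.065,-0.017],[0,0,0.238],0.45],[[-0.72,0.065,-0.017],[0,0,0.238],0.45]]}}

```text
clock: 24.25
tcp_pos: [0.4499, -0.008, 0.1889]
ee_rot: [-2.746, -1.523, 0.003]
ft_force: [-0.2, 0.3, -0.5]
grip_width: 0.553
grasp_force: 0.0
```

```bash
python3 - <<'E'
from h import *
print(robot.state()['tcp_pos'],frac([.4525,-.19,.19],1.015-np.pi/2))
E
```

```text
[ 0.44988706 -0.00795808  0.18890855] (array([-0.6122,  0.3944, -0.0049]), array([-0.0013,  0.0004, -0.0011]))
```

Request:
{"name": "jog_arm", "arguments": {"targets": [[[-0.612,0.394,-0.005],[0,0,0],0.45],[[-0.612,0.394,-0.005],[0,0,0],0.45],[[-0.612,0.394,-0.005],[0,0,0],0.45],[[-0.612,0.394,-0.005],[0,0,0],0.45],[[-0.612,0.394,-0.005],[0,0,0],0.45],[[-0.612,0.394,-0.005],[0,0,0],0.45],[[-0.612,0.394,-0.005],[0,0,0],0.45]]}}

```text
clock: 24.83
tcp_pos: [0.4536, -0.1884, 0.1906]
ee_rot: [-2.744, -1.525, 0.001]
ft_force: [-0.1, 0.6, -0.1]
grip_width: 0.551
grasp_force: 0.0
```

```bash
python3 - <<'E'
from h import *
c=snap('wrist','w12.png');np.save('w12.npy',c,allow_pickle=True)
print(robot.state()['tcp_pos'])
g=w2px(c,(.4519,-.189,.06));print(g)
m=(c['pixels'].min(2)>195).astype('uint8');u,v=g.astype(int)
sub=np.zeros_like(m);sub[max(v-45,0):v+45,u-45:u+45]=m[max(v-45,0):v+45,u-45:u+45]
n,l,st,ce=cv2.connectedComponentsWithStats(sub);i=1+np.argmax(st[1:,4]);print(st[1:],ce[1:])
rc=cv2.minAreaRect(np.argwhere(l==i)[:,::-1].astype(np.float32));print(rc)
p=px2w(c,*rc[0],.06);b=cv2.boxPoints(rc);e=[px2w(c,*q,.06)[:2] for q in b];e=[e[1]-e[0],e[2]-e[1]];e=max(e,key=np.linalg.norm);print(p,np.arctan2(e[1],e[0]),np.linalg.norm(e))
print(frac([p[0],p[1]-.0015,.036],1.015-np.pi/2))
E
```

```text
[ 0.45365142 -0.18774692  0.19077512]
[261.56717463 185.52512706]
[[254 165  14  42 526]
 [216 210  15  20 159]] [[260.3365019  185.50570342]
 [220.64779874 222.4591195 ]]
((260.3388977050781, 185.51210021972656), (12.492034912109375, 41.330787658691406), 2.045408248901367)
[ 0.45088017 -0.18835042  0.06      ] 0.9710752751923561 0.042279071487024096
(array([-0.0134, -0.0036,  0.6191]), array([-0.0011, -0.0003,  0.0004]))
```

Request:
{"name": "jog_arm", "arguments": {"targets": [[[-0.013,-0.004,0.12],[0,0,0.015],0.45],[[-0.013,-0.004,0.25],[0,0,0.015],0.45],[[-0.013,-0.004,0.38],[0,0,0.015],0.45],[[-0.013,-0.004,0.5],[0,0,0.015],0.45],[[-0.013,-0.004,0.58],[0,0,0.015],0.45],[[-0.013,-0.004,0.617],[0,0,0.015],0.45],[[-0.013,-0.004,0.617],[0,0,0.015],0.45],[[-0.013,-0.004,0.617],[0,0,0.015],0.7],[[-0.013,-0.004,0.617],[0,0,0.015],1],[[-0.013,-0.004,0.617],[0,0,0.015],1],[[-0.013,-0.004,0.617],[0,0,0.015],1],[[-0.013,-0.004,0.617],[0,0,0.015],1]], "squeeze": 60}}

```text
clock: 25.88
tcp_pos: [0.453, -0.1923, 0.0398]
ee_rot: [2.766, 1.484, 0.004]
ft_force: [0.4, 2.4, 7.6]
grip_width: 0.15
grasp_force: 60.9
```

Request:
{"name": "jog_arm", "arguments": {"targets": [[[0,0,-0.05],[0,0,0],1],[[0,0,-0.15],[0,0,0],1],[[0,0,-0.25],[0,0,0],1],[[0,0,-0.35],[0,0,0],1],[[0,0,-0.48],[0,0,0],1],[[0,0,-0.48],[0,0,0],1],[[0,0,-0.48],[0,0,0],1]], "squeeze": 80}}

```text
clock: 26.47
tcp_pos: [0.4529, -0.1927, 0.1606]
ee_rot: [2.764, 1.482, 0.005]
ft_force: [0.6, 0.1, -1.7]
grip_width: 0.14
grasp_force: 78.5
```

```bash
python3 - <<'E'
from h import *
c=barcol('w13.png');s=robot.state();print(s['tcp_pos'],s['ft_force'],s['grip_width'])
print(frac([.45,.04,.16],.68-np.pi/2))
E
```

```text
[(169, 100), (170, 173), (171, 74), (174, 104), (175, 360), (176, 206), (197, 67), (202, 116), (203, 173), (222, 81), (223, 71), (274, 309), (275, 321)]
[ 0.45166014 -0.1920249   0.15847491] [-0.63710952 -0.50445913 -2.2625388 ] 0.14642441385352217
(array([ 0.7695, -0.519 , -0.0072]), array([ 0.0011, -0.0002,  0.1523]))
```

Request:
{"name": "jog_arm", "arguments": {"targets": [[[0.12,-0.08,0],[0,0,0.05],1],[[0.25,-0.16,0],[0,0,0.1],1],[[0.38,-0.25,0],[0,0,0.147],1],[[0.5,-0.33,0],[0,0,0.147],1],[[0.62,-0.41,0],[0,0,0.147],1],[[0.72,-0.48,0],[0,0,0.147],1],[[0.77,-0.519,0],[0,0,0.147],1],[[0.77,-0.519,0],[0,0,0.147],1],[[0.77,-0.519,0],[0,0,0.147],1]]}}

```text
clock: 27.27
tcp_pos: [0.4483, 0.0412, 0.1559]
ee_rot: [-2.954, -1.067, 0.004]
ft_force: [-0.6, -1.1, -1.8]
grip_width: 0.142
grasp_force: 78.6
```

```bash
python3 - <<'E'
from h import *
print(robot.state()['tcp_pos'],robot.state()['grip_width'],frac([.517,.2713,.16],.69-np.pi/2))
E
```

```text
[0.44833169 0.041177   0.15588782] 0.14206170319621397 (array([ 0.7994, -0.5326, -0.0174]), array([-0.0008,  0.0011,  0.0016]))
```

Request:
{"name": "jog_arm", "arguments": {"targets": [[[0.12,-0.08,-0.01],[0,0,0.001],1],[[0.25,-0.16,-0.01],[0,0,0.001],1],[[0.38,-0.25,-0.01],[0,0,0.001],1],[[0.5,-0.33,-0.01],[0,0,0.001],1],[[0.62,-0.41,-0.01],[0,0,0.001],1],[[0.72,-0.48,-0.01],[0,0,0.001],1],[[0.78,-0.52,-0.01],[0,0,0.001],1],[[0.8,-0.532,-0.01],[0,0,0.001],1],[[0.8,-0.532,-0.01],[0,0,0.001],1],[[0.8,-0.532,-0.01],[0,0,0.001],1]]}}

```text
clock: 28.1
tcp_pos: [0.5188, 0.2689, 0.159]
ee_rot: [2.957, 1.059, -0.003]
ft_force: [0.1, -0.3, -2.0]
grip_width: 0.145
grasp_force: 78.7
```

```bash
python3 - <<'E'
from h import *
barcol('w14.png');print(robot.state()['tcp_pos'],frac([.517,.2713,.061],.69-np.pi/2))
E
```

```text
[(171, 85), (174, 76), (175, 195), (176, 97), (197, 64), (202, 119), (203, 178), (222, 79), (223, 72), (279, 284), (280, 280), (300, 106), (301, 272), (302, 171), (312, 125)]
[0.51877536 0.26861453 0.15926466] (array([ 0.002 , -0.0128,  0.3931]), array([ 0.    ,  0.0009, -0.0013]))
```

View pics/w14.png

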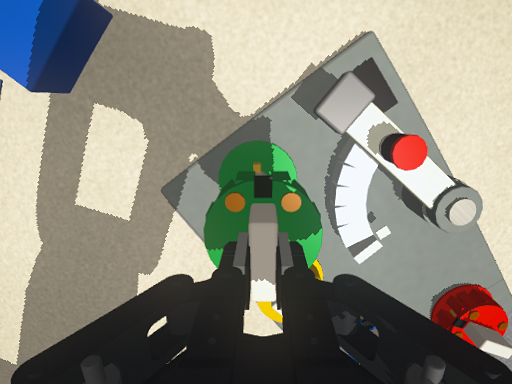

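Green hovers about 3 mm to the right of its seat. The key is visible at (257,167), directly ahead of the mark, and the computed correction agrees. Lowering.

Request:
{"name": "jog_arm", "arguments": {"targets": [[[0.002,-0.013,0.06],[0,0,0],1],[[0.002,-0.013,0.13],[0,0,0],1],[[0.002,-0.013,0.2],[0,0,0],1],[[0.002,-0.013,0.26],[0,0,0],1],[[0.002,-0.013,0.3],[0,0,0],1],[[0.002,-0.013,0.33],[0,0,0],1],[[0.002,-0.013,0.36],[0,0,0],1],[[0.002,-0.013,0.38],[0,0,0],1],[[0.002,-0.013,0.395],[0,0,0],1],[[0.002,-0.013,0.395],[0,0,0],1]]}}

```text
clock: 28.98
tcp_pos: [0.5171, 0.273, 0.0607]
ee_rot: [2.957, 1.061, -0.001]
ft_force: [0.7, 0.5, -1.4]
grip_width: 0.142
grasp_force: 78.8
```

Request:
{"name": "jog_arm", "arguments": {"targets": [[[0,0,0],[0,0,0],0.7],[[0,0,0],[0,0,0],0.5],[[0,0,0],[0,0,0],0.45],[[0,0,0],[0,0,0],0.45],[[0,0,-0.1],[0,0,0],0.45],[[0,0,-0.25],[0,0,0],0.45],[[0,0,-0.4],[0,0,0],0.45],[[0,0,-0.55],[0,0,0],0.45],[[0,0,-0.7],[0,0,0],0.45],[[0,0,-0.8],[0,0,0],0.45],[[0,0,-0.8],[0,0,0],0.45]]}}

```text
clock: 29.9
tcp_pos: [0.5203, 0.2746, 0.27]
ee_rot: [-2.956, -1.061, -0.02]
ft_force: [1.7, -0.5, 1.8]
grip_width: 0.547
grasp_force: 0.0
```

```bash
python3 - <<'E'
from h import *
print(robot.state()['tcp_pos'],frac([.52,.13,.27],.027))
E
```

```text
[0.52027549 0.27456045 0.27001018] (array([-0.3684,  0.4457, -0.0027]), array([ 0.0044, -0.0047, -0.4545]))
```

Request:
{"name": "jog_arm", "arguments": {"targets": [[[-0.368,0.446,0],[0,0,-0.4545],0.45],[[-0.368,0.446,0],[0,0,-0.4545],0.45],[[-0.368,0.446,0],[0,0,-0.4545],0.45],[[-0.368,0.446,0],[0,0,-0.4545],0.45],[[-0.368,0.446,0],[0,0,-0.4545],0.45],[[-0.368,0.446,0],[0,0,-0.4545],0.45],[[-0.368,0.446,0],[0,0,-0.4545],0.45],[[-0.368,0.446,0],[0,0,-0.4545],0.45],[[-0.368,0.446,0],[0,0,-0.4545],0.45],[[-0.368,0.446,0],[0,0,-0.4545],0.45]]}}

```text
clock: 30.73
tcp_pos: [0.517, 0.1287, 0.2611]
ee_rot: [2.194, 2.249, -0.0]
ft_force: [-0.0, 0.3, -0.3]
grip_width: 0.552
grasp_force: 0.0
```

```bash
python3 - <<'E'
from h import *
c=snap('wrist');np.save('w15.npy',c,allow_pickle=True);print(robot.state()['tcp_pos'],robot.state()['ee_rot'])
cv2.imwrite('pics/w15.png',cv2.resize(c['pixels'],(800,600),interpolation=2))
for n,p in dict(g=(.516,.274),y=(.448,.1755),b=(.4607,.0564),r=(.5466,-.027),knob=(.6187,.2156)).items(): print(n,(w2px(c,(*p,.1025 if n=='knob' else .08))/.64).round(),(w2px(c,(*p,.0915))/.64).round())
print(frac([.6187,.2131,.081],.027))
E
```

```text
[0.5170672  0.12876553 0.26116532] [ 2.19407010e+00  2.24847445e+00 -1.83192802e-05]
g [414.  53.] [414.  48.]
y [314. 202.] [311. 204.]
b [336. 357.] [334. 364.]
r [441. 450.] [441. 459.]
knob [571. 149.] [566. 150.]
(array([0.3273, 0.4147, 0.7207]), array([-0.    ,  0.    , -0.0013]))
```

View pics/w15.png

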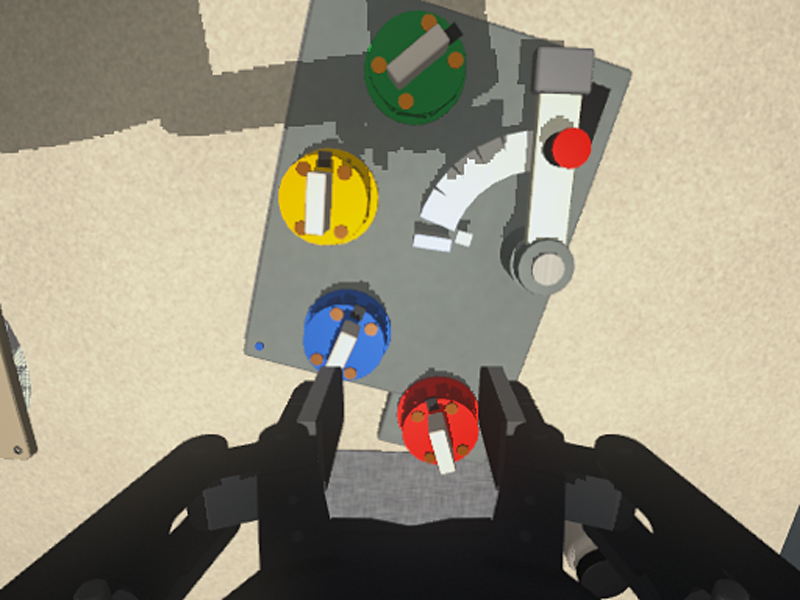

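All four carousels are seated. The bar-top centres green (418,55), yellow (316,203), blue (~341,350) and red (442,452) match the seated projections. The head is still parked with the knob at (571,148). Next I'll grip the knob.

Request:
{"name": "jog_arm", "arguments": {"targets": [[[0.327,0.415,0],[0,0,0],0.3],[[0.327,0.415,0],[0,0,0],0.3],[[0.327,0.415,0],[0,0,0],0.3],[[0.327,0.415,0.1],[0,0,0],0.3],[[0.327,0.415,0.2],[0,0,0],0.3],[[0.327,0.415,0.3],[0,0,0],0.3],[[0.327,0.415,0.35],[0,0,0],0.3],[[0.327,0.415,0.35],[0,0,0],0.3]]}}

```text
clock: 31.45
tcp_pos: [0.6161, 0.2127, 0.169]
ee_rot: [-2.19, -2.247, 0.01]
ft_force: [-0.9, 0.2, -1.1]
grip_width: 0.701
grasp_force: 0.0
```

```bash
python3 - <<'E'
from h import *
print(robot.state()['tcp_pos'],frac([.6187,.2131,.081],.027))
E
```

```text
[0.61612341 0.21272766 0.16903797] (array([0.0018, 0.0129, 0.3521]), array([-0.0036,  0.0008, -0.0006]))
```

Request:
{"name": "jog_arm", "arguments": {"targets": [[[0.002,0.01,0.12],[0,0,0],0.3],[[0.002,0.01,0.24],[0,0,0],0.3],[[0.002,0.01,0.32],[0,0,0],0.3],[[0.002,0.01,0.35],[0,0,0],0.3],[[0.002,0.01,0.35],[0,0,0],0.5],[[0.002,0.01,0.35],[0,0,0],0.7],[[0.002,0.01,0.35],[0,0,0],1],[[0.002,0.01,0.35],[0,0,0],1],[[0.002,0.01,0.35],[0,0,0],1],[[0.002,0.01,0.35],[0,0,0],1]], "squeeze": 40}}

```text
clock: 32.28
tcp_pos: [0.619, 0.2142, 0.0891]
ee_rot: [-2.189, -2.25, 0.005]
ft_force: [-19.3, -1.5, 12.4]
grip_width: 0.273
grasp_force: 38.7
```

Request:
{"name": "jog_arm", "arguments": {"targets": [[[0,0,0],[0,0,0],1],[[0,0,-0.03],[0,0,0],1],[[0,0,-0.06],[0,0,0],1],[[0,0,-0.08],[0,0,0],1],[[0,0,-0.08],[0,0,0],1],[[0,0,-0.08],[0,0,0],1],[[0,0,-0.08],[0,0,0],1],[[0,0,-0.08],[0,0,0],1]], "squeeze": 80}}

```text
clock: 32.95
tcp_pos: [0.6208, 0.2139, 0.1063]
ee_rot: [-2.191, -2.251, 0.0]
ft_force: [-3.9, 1.1, -8.5]
grip_width: 0.251
grasp_force: 78.8
```

```bash
python3 - <<'E'
from h import *
s=robot.state();p=s['tcp_pos'];R0=Ro.from_rotvec(s['ee_rot']).as_matrix()
y0=-.244;piv=np.array([.6212,.1287,p[2]]);d=p-piv;r=np.hypot(*d[:2]);q0=np.arctan2(d[1],-d[0])+y0
q0=-wrap(np.arctan2(-d[1],-d[0])-y0);print(p,s['ft_force'],r,q0)
off=p-(piv+.085*np.array([-np.cos(y0-q0),-np.sin(y0-q0),0]))
for q in list(np.arange(1.2,.05,-.1))+[0.]:
    t=piv+r*np.array([-np.cos(y0-q),-np.sin(y0-q),0])
    print(round(q,2),((R0.T@(t-p))/.25).round(3)[:2],round((q-q0)/2,3))
E
```

```text
[0.62082348 0.21390988 0.10632648] [-3.87118196  1.07249003 -8.46645053] 0.0852107070092663 1.322377610553565
1.2 [-0.002 -0.042] -0.061
1.1 [-0.007 -0.075] -0.111
1.0 [-0.015 -0.108] -0.161
0.9 [-0.027 -0.14 ] -0.211
0.8 [-0.042 -0.171] -0.261
0.7 [-0.059 -0.2  ] -0.311
0.6 [-0.08  -0.227] -0.361
0.5 [-0.103 -0.252] -0.411
0.4 [-0.129 -0.275] -0.461
0.3 [-0.157 -0.294] -0.511
0.2 [-0.186 -0.311] -0.561
0.1 [-0.217 -0.325] -0.611
0.0 [-0.25  -0.336] -0.661
```

The plunger is up. Swinging back to the working notch.

Request:
{"name": "jog_arm", "arguments": {"targets": [[[-0.002,-0.042,0],[0,0,-0.06],1],[[-0.007,-0.075,0],[0,0,-0.11],1],[[-0.015,-0.108,0],[0,0,-0.16],1],[[-0.027,-0.14,0],[0,0,-0.21],1],[[-0.042,-0.171,0],[0,0,-0.26],1],[[-0.059,-0.2,0],[0,0,-0.31],1],[[-0.08,-0.227,0],[0,0,-0.36],1],[[-0.103,-0.252,0],[0,0,-0.41],1],[[-0.129,-0.275,0],[0,0,-0.46],1],[[-0.157,-0.294,0],[0,0,-0.51],1],[[-0.186,-0.311,0],[0,0,-0.56],1],[[-0.217,-0.325,0],[0,0,-0.61],1],[[-0.25,-0.336,0],[0,0,-0.66],1],[[-0.25,-0.336,0],[0,0,-0.66],1],[[-0.25,-0.336,0],[0,0,-0.66],1],[[-0.25,-0.336,0],[0,0,-0.66],1]]}}

```text
clock: 34.28
tcp_pos: [0.5383, 0.1499, 0.1064]
ee_rot: [-0.349, -3.121, -0.002]
ft_force: [-4.7, 5.5, -8.6]
grip_width: 0.255
grasp_force: 79.0
```

```bash
python3 - <<'E'
from h import *
s=robot.state();print(s['tcp_pos'],s['ft_force'],s['grip_width'],frac([.5389,.1494,.0891],1.327))
E
```

```text
[0.53825667 0.14994018 0.10636154] [-4.68893848  5.47254466 -8.57289959] 0.2552034677221073 (array([-0.0031, -0.0016,  0.069 ]), array([ 0.0006, -0.0005,  0.0105]))
```

Request:
{"name": "jog_arm", "arguments": {"targets": [[[-0.003,-0.001,0.02],[0,0,0.005],1],[[-0.003,-0.001,0.04],[0,0,0.01],1],[[-0.003,-0.001,0.06],[0,0,0.01],1],[[-0.003,-0.001,0.07],[0,0,0.01],1],[[-0.003,-0.001,0.07],[0,0,0.01],1]]}}

```text
clock: 34.7
tcp_pos: [0.5387, 0.1506, 0.0895]
ee_rot: [-0.379, -3.117, -0.004]
ft_force: [-9.1, 8.2, -1.6]
grip_width: 0.254
grasp_force: 79.8
```

Request:
{"name": "jog_arm", "arguments": {"targets": [[[0,0,0.003],[0,0,0],0.8],[[0,0,0.003],[0,0,0],0.5],[[0,0,0],[0,0,0],0.3],[[0,0,0],[0,0,0],0.3],[[0,0,-0.1],[0,0,0],0.3],[[0,0,-0.25],[0,0,0],0.3],[[0,0,-0.4],[0,0,0],0.3],[[0,0,-0.55],[0,0,0],0.3],[[0,0,-0.6],[0,0,0],0.3],[[0,0,-0.6],[0,0,0],0.3],[[0,0,-0.6],[0,0,0],0.3]]}}

```text
clock: 35.62
tcp_pos: [0.5408, 0.1486, 0.2405]
ee_rot: [0.382, 3.114, 0.002]
ft_force: [0.1, 0.9, -0.2]
grip_width: 0.7
grasp_force: 0.0
```

```bash
python3 - <<'E'
from h import *
c=snap('wrist');print(robot.state()['tcp_pos'],robot.state()['ft_force'])
hsv=cv2.cvtColor(c['pixels'],cv2.COLOR_BGR2HSV)
m=(((hsv[...,0]<6)|(hsv[...,0]>174))&(hsv[...,1]>150)&(hsv[...,2]>40)).astype('uint8')
n,l,st,ce=cv2.connectedComponentsWithStats(m);print([(st[i].tolist(),ce[i].round(1)) for i in range(1,n) if st[i][4]>60])
for q in(0,.03): 
  for z in (.1025,.1135): print(q,z,w2px(c,(.6212-.085*np.cos(-.244-q),.1287+.0026-.085*np.sin(-.244-q),z)).round(1))
im=c['pixels'][:300];cv2.imwrite('pics/w16.png',cv2.resize(im,None,fx=1.5,fy=1.5))
E
```

```text
[0.53975124 0.14844582 0.23853656] [ 0.231555   -0.33511336  0.26563118]
[([252, 164, 25, 24, 471], array([263.7, 175.4])), ([99, 172, 67, 63, 2267], array([134.8, 200.4])), ([306, 213, 10, 9, 66], array([310.5, 216.7]))]
0 0.1025 [265.1 178.2]
0 0.1135 [265.2 181.1]
0.03 0.1025 [267.6 178.3]
0.03 0.1135 [267.8 181.1]
```

View pics/w16.png

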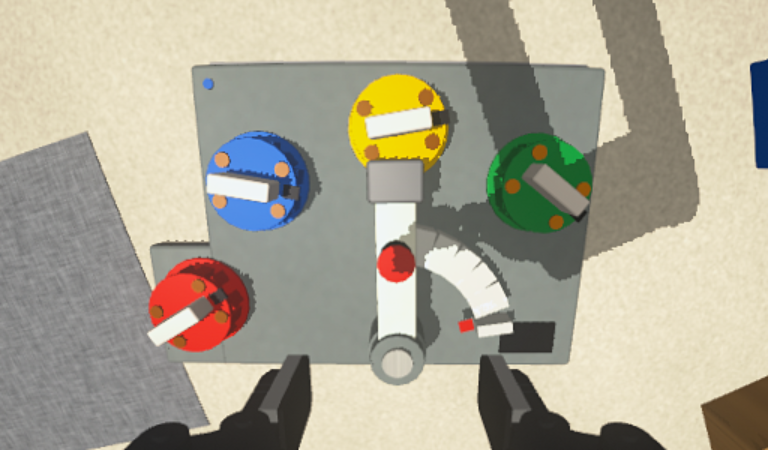

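The final view shows all four carousels seated. The head is over the yellow station with the knob at its home height, at crop pixel (397,263), and the gripper touches nothing. Handing in.

```bash
python3 -c "
from rig import robot
print(robot.finish_job())"
```

```text
the job is handed in; nothing more can be done
None
```

The job is handed in, though no verdict came back: my last camera view shows all four carousels seated on their own stations, and the head is back in its working notch with the plunger home. It took about 36 s of the 210 s, and I never touched the jar, beaker or tip box.

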